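# Fit the large cell into the moisture meter's spring-loaded battery bay

### The arm

A 6-joint arm with a two-finger parallel gripper is mounted at the origin on the work surface. World frame = base frame: x ahead of the robot, y to its left, z up, the work surface at z = 0. Lengths are in m, angles in rad, forces in N, time in s.
With the tool pointing down it reaches from about 0.325 to 0.9 m from the base axis. Payload 6.1 kg.
Tool frame: the origin (TCP) lies midway between the tips of the shut fingers; the grasp point (between the pads) lies 19 mm behind it; y points along the fingers, z is the direction in which the jaws open and shut, and the axes are right-handed (so a half turn about y gives the same grasp; the last joint's range is limited). The gripper opens to 85 mm and grips with 20 to 120 N. Pads are 22 mm wide; open, the fingers measure 114 mm over their backs; the gripper's body (76 mm by 85 mm) begins 54 mm behind the grasp point. The pads swing forward as they close: fully open they stand 13 mm farther back than shut.
Start: joints at [-1.261, 0.22, 1.526, -0, 1.395, -0.126], TCP at [0.264, -0.567, 0.231] pointing down, gripper open.
Joint ranges: [-2.98, 2.98], [-0.91, 2.08], [0.09, 2.57], [-1.24, 4.39], [0.2, 2.65], [-2.68, 2.68]. Speed limits (rad/s): [2.57, 2.57, 3.01, 3.14, 3.14, 3.14].

### API

Orientations are given as a unit quaternion [w, x, y, z].
In Python, from cell import ctrl gives the robot as it stands. The module is installed in compiled form; this text tells all that it offers.
- The arm moves only by the shell command python3 -m handwheel 'ROWS' [OPENING] [FORCE]. ROWS is JSON, a list of rows, each a list of 4 numbers: the shift along the world's x, y, z in cm, then the turn about the world's z in rad. A call has 1 to 20 rows; each row shifts and turns the commanded pose from where the row before left it; what a row does not reach is not made up. A row lasts 1/10 s, in which the tool goes at most 50 mm and 8.59 degrees, less where a joint would pass 70% of its speed; a pose out of reach is approached as far as the arm can. A call with a gripper value outside its range is refused whole. OPENING is the opening in per cent of the stroke, from 0 (shut) to 100 (fully open), set as the call begins (- or left out, the last holds). The fingers move at their own pace and stop on an object; FORCE is the grip in N (left out, the last holds). Time passes only in rows, so rows that do not move let the fingers close. It gives the time, the measured TCP pose, the force and the opening at its end, in the units of the state.
- ctrl.observe(): the state, without advancing time (a new reading comes with each control period).
- ctrl.get_image(name): name is "scene" or "top" or "wrist"; returns (picture, depth): 480x640x3 uint8, red, green, blue; 480x640 float32, m along the optical axis (not along the pixel's ray), 0 where there is no reading.
- ctrl.calibration(name): a dict with "camera_matrix" (3x3 intrinsics, pixels), "eye" and "attitude" of the camera in the world. Camera axes: x right, y up, looking along -z (the intrinsics and any distortion apply to the point x, -y, -z); pixel columns grow to the right and rows downward; lengths in m; the calibration is good to about 2 mm. The wrist camera is an equidistant fisheye: a pixel r from the principal point sees the ray r / f radians off the axis. A picture is of the moment at which its call begins: read the wrist's pose just before it. calibration takes no time and is no camera call; for the wrist camera it gives the pose at the moment of the call.
- ctrl.hand_in(): hands the job in, once; it reports no verdict.
The state is a dict: "t": time; "joint_positions": joint angles; "joint_velocities": joint speeds; "tau": joint torques, N m; "ee_pos": TCP position; "tcp_rot": TCP orientation; "wrist_force": force on the tool from outside, world axes, zero at the start; "wrist_torque": the same for the moment, N m; "gripper_width": opening from 0.0 (shut) to 1.0 (fully open).
Only numpy, scipy, OpenCV 4.12 (cv2) and the standard library are available. Lean on these libraries where they do the work, as an engineer would, in place of code of your own. Each camera call takes 0.05 s, during which the arm holds its last target.

### The job

Take the larger of the two battery cells out of the white tray and fit it in the open battery bay of the seed moisture meter: flat end under the strap and against the coil spring, push the spring in, then lower the button end down behind the sill so that the cell lies level on the bay floor, held by the spring. Be gentle: never drive the spring hard against its stop or jam the cell on the plastic, leave the small cell and the other things where they are, and let go at the end.

Things in the scene. Friction and masses are not known exactly. Their poses are not given: they have to be found in the camera images.
- cell_center (a point): Centre of the large cell, on its axis: a black-sleeved cylinder with bright rims, 33 mm in diameter, 58 mm long, about 0.14 kg, plus a 9.6 mm wide button standing 3.5 mm out of one end. x axis: along the cell to its FLAT end (button on the -x end); z up at the start. It starts lying in one of the tray's two grooves (centre 22.5 mm above the bench). Grip it across its diameter with 40 N or more.
- cell_button (a point): Tip of the large cell's button, on its axis, 32.5 mm from the cell's centre; same axes.
- small_cell_center (a point): Centre of the small cell, which looks the same but is 26 mm in diameter and 46 mm long and lies in the other groove. To be left there.
- tray: White fixed cell tray, 90 mm (x) by 150 mm (y), floor 6 mm thick. Origin under its centre. Its two grooves run along its x at y = +34 mm and y = -34 mm, each between two ribs 4 mm high that stand 11.3 to 16.3 mm from the groove's middle.
- meter: Seed moisture meter, fixed: grey slab 190 mm (x) by 110 mm (y), 18 mm thick, origin under its centre. Its far part (x +5 to +95 mm) is a white housing 68 mm above the bench with a steel test cup on top (to 94 mm); the near part is the open battery bay.
- bay (a point): NOMINAL point of the bay, on its floor (slab top, 18 mm above the bench). x runs along the bay from sill to spring, y sideways, z up. The grey insert (sill, rails, strap, cheeks, spring) sits up to 8 mm either way along x from nominal, different each time, not measured; it does not shift in use. The spring can pinch a cell above the floor: lower it until it bears, or press it down with about 10 N. Seated cell: centre at x 29 (+-8), y 0, z 16.5 mm, its x axis along bay x.
- rails (a point): The insert at its nominal place, in mm from this point (the same point and axes as bay; insert's x up to 8 off): sill x -5 to 0, 34 wide, 10 high (the button passes above it); low centring rails at y 10.3 to 14.3 on both sides, x 1 to 47, 3 high. Strap across the bay: x 48 to 56, z 41 to 46; cheeks at y 19.5 to 26.5 on both sides, x 48 to 77, 46 high.
- coil (a point): Tip of the free coil spring with the insert at its nominal place: flat, 12 mm wide, 50 mm from bay along x, 16.5 mm above the bay floor. Pushing takes 0.7 N at first touch and 0.7 N more per mm: 6.3 N at 8 mm (cell seated), 11.9 N at the hard stop, 16 mm. It does not move with the spring.
- strap (a point): Strap's lower near edge, nominal: x 48, z 41 mm from bay. A level cell cannot go under it with the other end above the sill: enter with the flat end about 15 degrees down, its lower rim 2 to 4 mm above the floor. Tilted 15 degrees, its face meets the spring tip's upper edge and must push about 9.5 to 11 N for the button end to clear the sill; then level the cell about the flat end's lower rim.
- jar: glass sample jar, a bystander to be left alone; origin under its centre.
- loupe: black pocket loupe, a bystander to be left alone; origin under its centre.
- vial: amber vial, a bystander to be left alone; origin under its centre.
- dish: steel dish, a bystander to be left alone; origin under its centre.
- weight: brass weight, a bystander to be left alone; origin under its centre.
- bay_cover: grey bay cover, 75 by 55 by 6 mm, lying by the meter, a bystander to be left alone; origin under its centre.
- driver: screwdriver, a bystander to be left alone; origin under its centre.
There are look-alikes about, which are no part of the job. What is shaped like the part that bears cell_center but red is not meant.

How it is judged:
On the way:
1. the cell's flat end presses on the coil spring with over 5 N while its button end is still up, not yet down behind the sill (button tip over 22 mm above the bay floor) (contact force between cell and spring above 5 N and z of cell_button in the frame of bay above 0.022 m), for 0.1 s.
At the end, for the whole second after the job is handed in: The large cell lies seated in the bay, flat end to the spring (pressing on it with over 3 N) and button end down behind the sill: its centre within 9.5 mm of its nominal seat along the bay, 3 mm sideways and 2 mm too high or 2.5 mm too low, level and in line to 0.05 rad, at rest (x of cell_center in the frame of bay between 0.0195 and 0.0385 m and y of cell_center in the frame of bay between -0.003 and 0.003 m and z of cell_center in the frame of bay between 0.014 and 0.0185 m and angle between the x axis of cell_center and the x axis of bay, either way round below 0.05 rad and x of cell_button in the frame of bay below 0.012 m and contact force between cell and spring above 3 N and linear speed of cell below 0.01 m/s); the robot touches nothing.
It fails at once if the cell pressed on any part of the meter (spring, stop, sill, strap, floor) with more than 35 N (contact force between cell and meter above 35 N).
It fails at once if the spring was pressed with more than 16 N (forced against its stop) (contact force between cell and spring above 16 N).
It fails at once if the fingers, gripper or arm pressed on the meter with more than 25 N (contact force between any of the arm, the fingers and meter above 25 N).
It fails at once if the small cell moved by more than 20 mm (distance of small_cell_center from where it was at the start of the episode above 0.02 m).
It fails at once if a bystander (jar, loupe, vial, dish, weight, bay cover, screwdriver) moved by more than 30 mm (distance of any of jar, loupe, vial, dish, weight, bay_cover, driver from where it was at the start of the episode above 0.03 m).
It also fails if it takes over 58 s, if anything falls off the work surface, if the arm or the gripper's body presses on something with over 40 N, if the wrist force passes 120 N, or if a joint passes its speed limit or range.

## Working session

There is one attempt and no reset: what is moved stays moved. The work goes in short steps, Python scripts to look and compute and a shell command to move; the robot and the scene stay as the last step left them, time stands still between calls to the robot, and variables do not carry over. Pictures are saved under pics/ and viewed, and the job is handed in when it is done.

```bash
mkdir -p pics; cat > h.py <<'E'
import numpy as np, cv2
from scipy.spatial.transform import Rotation as R
from cell import ctrl
def rot(a):
    a=np.array(a,float)
    return a if a.shape==(3,3) else R.from_quat(a[[1,2,3,0]]).as_matrix()
E
python3 - <<'E'
from h import *
print(ctrl.observe())
for n in ("scene","top","wrist"):
    c=ctrl.calibration(n); print(n,c)
    im,d=ctrl.get_image(n); cv2.imwrite(f"pics/{n}0.png",im[...,::-1]); np.savez(f"{n}0.npz",im=im,d=d,K=c["camera_matrix"],eye=c["eye"],att=c["attitude"])
E
```

```text
{'t': 0.0, 'joint_positions': array([-1.26109399e+00,  2.21255228e-01,  1.52762119e+00, -1.83115725e-05,
        1.39470559e+00, -1.26117240e-01]), 'joint_velocities': array([-0.00041703, -0.00128393,  0.00015966,  0.00118   ,  0.00033417,
       -0.00047096]), 'tau': array([ 4.57918050e-04, -4.96903288e+01, -3.89393270e+01, -2.15053619e-04,
        1.11166920e-02, -2.75284145e-05]), 'ee_pos': array([ 0.26363849, -0.5659967 ,  0.23017589]), 'tcp_rot': array([ 0.15279915, -0.15294079,  0.69108395, -0.68968435]), 'wrist_force': array([-0.51899011,  0.2220898 ,  0.35459513]), 'wrist_torque': array([-0.01352952,  0.06101994, -0.04368567]), 'gripper_width': 1.0014190176476883}
scene {'camera_matrix': array([[561.7947885 ,   0.        , 318.28523735],
       [  0.        , 561.7947885 , 239.25447599],
       [  0.        ,   0.        ,   1.        ]]), 'eye': array([ 1.04584453, -0.86239345,  0.80327155]), 'attitude': array([0.8662612 , 0.43613163, 0.11092971, 0.2169685 ])}
top {'camera_matrix': array([[459.25142787,   0.        , 321.82307743],
       [  0.        , 459.25142787, 238.32781851],
       [  0.        ,   0.        ,   1.        ]]), 'eye': array([0.49622135, 0.01219248, 1.06963394]), 'attitude': array([-0.70619225, -0.03747783,  0.03376524,  0.7062208 ])}
wrist {'camera_matrix': array([[371.64829954,   0.        , 325.98828903],
       [  0.        , 371.64829954, 242.20909937],
       [  0.        ,   0.        ,   1.        ]]), 'eye': array([ 0.3274919 , -0.53722869,  0.3727878 ]), 'attitude': array([ 0.835133  , -0.11696612,  0.07529964, -0.53216705])}
```

View pics/scene0.png

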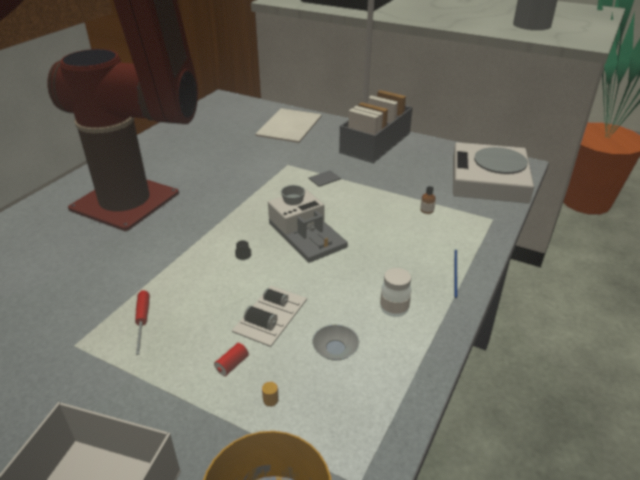

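View pics/top0.png

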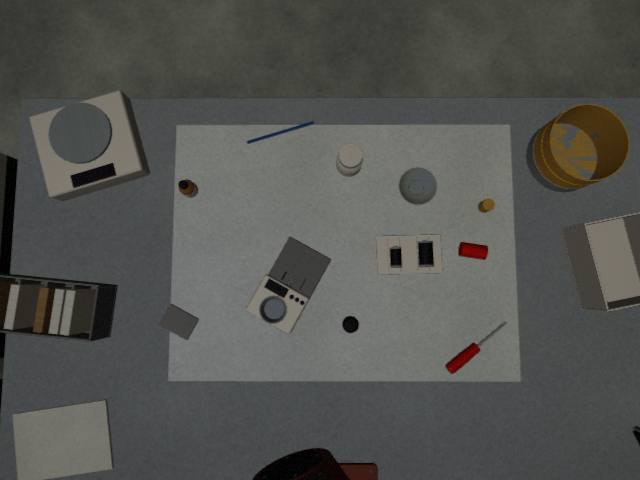

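View pics/wrist0.png

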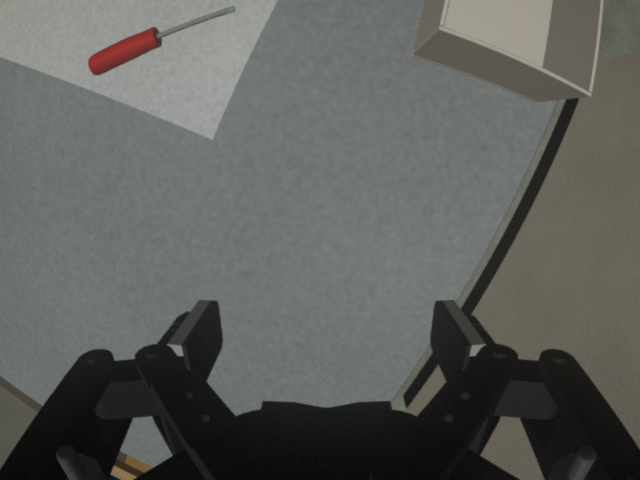

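```bash
python3 - <<'E'
from h import *
d=np.load("top0.npz");im=d["im"][...,::-1]
a=cv2.resize(im[225:285,365:495],None,fx=6,fy=6,interpolation=cv2.INTER_CUBIC)
a=cv2.convertScaleAbs(a,alpha=1.8); cv2.imwrite("pics/tray.png",a)
a=cv2.resize(im[225:345,235:345],None,fx=5,fy=5,interpolation=cv2.INTER_CUBIC)
a=cv2.convertScaleAbs(a,alpha=2); cv2.imwrite("pics/meter.png",a)
s=np.load("scene0.npz")["im"][...,::-1]
a=cv2.resize(s[180:350,220:360],None,fx=3.5,fy=3.5,interpolation=cv2.INTER_CUBIC)
cv2.imwrite("pics/sc.png",cv2.convertScaleAbs(a,alpha=1.5))
E
```

```text
(no output)
```

View pics/tray.png

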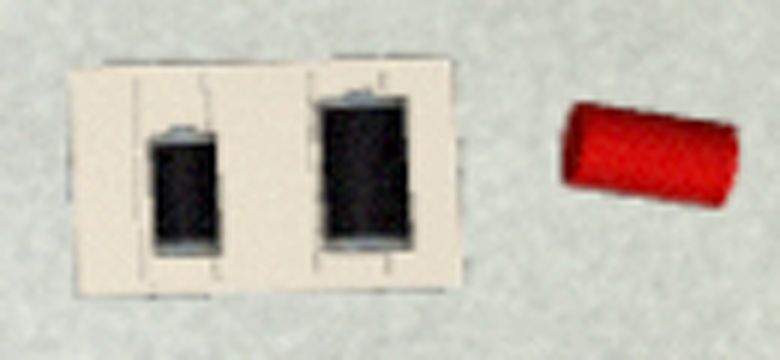

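View pics/meter.png

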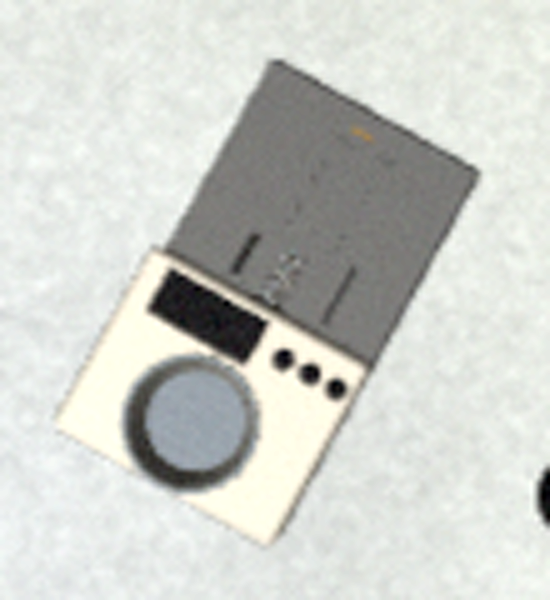

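View pics/sc.png

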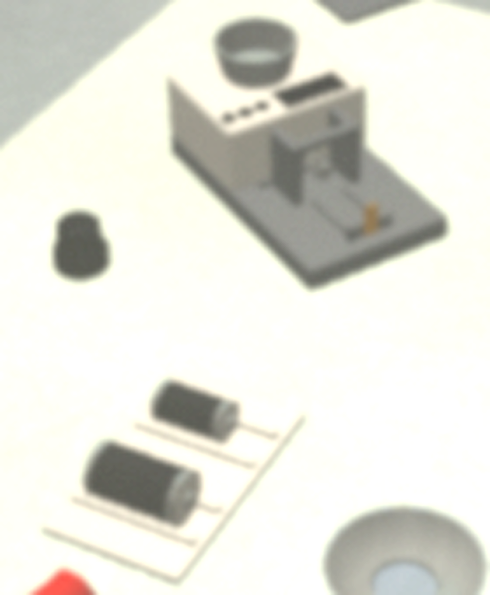

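```bash
cat >> h.py <<'E'
def load(f):
    d=np.load(f); return d["im"],d["d"],d["K"],d["eye"],rot(d["att"])
def pix(f,u,v,z=None):
    """world point of pixel (pinhole): with plane z, or with depth"""
    im,d,K,e,A=load(f)
    r=np.array([(u-K[0,2])/K[0,0],-(v-K[1,2])/K[1,1],-1.])
    w=A@r
    if z is None:
        dd=d[int(round(v)),int(round(u))]; return e+w*dd
    return e+w*(z-e[2])/w[2]
def cloud(f):
    im,d,K,e,A=load(f); v,u=np.mgrid[:480,:640]
    r=np.stack([(u-K[0,2])/K[0,0],-(v-K[1,2])/K[1,1],-np.ones_like(d)],-1)
    P=e+(r*d[...,None])@A.T; P[d==0]=np.nan; return P,im
E
python3 - <<'E'
from h import *
P,im=cloud("top0.npz")
print("bench z",np.nanmedian(P[200:215,350:380,2]))
# tray/cells
m=np.zeros((480,640),bool)
g=im.astype(int).sum(2)
def rect(mask,name):
    mask=mask.astype(np.uint8); n,l,s,c=cv2.connectedComponentsWithStats(mask)
    for i in range(1,n):
        if s[i,4]>40:
            pts=P[l==i]; pts=pts[~np.isnan(pts[:,0])]
            r=cv2.minAreaRect((pts[:,:2]*1000).astype(np.float32)); print(name,c[i],s[i,4],[np.round(x,1) for x in r],"z",np.round(np.percentile(pts[:,2],[5,50,95])*1000,1))
box=np.zeros_like(m); box[225:345,235:500]=1
rect(box&(P[...,2]>0.025),"hi>25")
rect(box&(P[...,2]>0.012),"hi>12")
rect(box&(P[...,2]>0.055),"hi>55")
rect(box&(P[...,2]>0.003),"hi>3")
q=ctrl.observe(); Rt=rot(q["tcp_rot"]); print(Rt)
E
```

```text
bench z 0.0001653548237809943
hi>25 [425.2972973  253.39459459] 370 [array([ 568. , -217.4]), array([59.9, 32.5]), np.float64(0.5)] z [26.9 35.9 40.4]
hi>25 [473.98032787 250.19672131] 305 [array([ 574.5, -326.8]), array([58.4, 29.3]), np.float64(82.8)] z [25.9 30.6 34.4]
hi>25 [395.64795918 257.1377551 ] 196 [array([ 560.1, -149.8]), array([24.9, 48. ]), np.float64(89.8)] z [25.4 29.3 33.3]
hi>25 [278.20762712 301.31694915] 2360 [array([469.9, 107.6]), array([110.1, 123.9]), np.float64(61.0)] z [61.  68.1 91.4]
hi>25 [350.17605634 325.00704225] 142 [array([407.2, -46.1]), array([26.7, 28.7]), np.float64(2.6)] z [30.3 33.5 36.7]
hi>12 [287.88949233 285.47579693] 4235 [array([498.9,  91.5]), array([110.1, 190.1]), np.float64(61.0)] z [15.3 63.8 82.6]
hi>12 [425.01028278 253.40102828] 389 [array([ 568. , -217.6]), array([59.9, 33.5]), np.float64(1.1)] z [25.1 35.8 40.3]
hi>12 [472.97481108 250.52896725] 397 [array([ 574.7, -326.8]), array([58.6, 32.8]), np.float64(81.7)] z [18.1 29.5 34.4]
hi>12 [395.02057613 256.90123457] 243 [array([ 560.3, -150.4]), array([48.4, 29. ]), np.float64(0
[... 565 characters left out ...]
.4]), array([ 95.7, 158.4]), np.float64(3.0)] z [ 3.6  7.  37.4]
hi>3 [287.97754386 285.4902924 ] 4275 [array([496.9,  97.2]), array([124.3, 206.3]), np.float64(60.8)] z [15.1 63.5 82.5]
hi>3 [472.47129187 250.51913876] 418 [array([ 575.7, -331.6]), array([69.8, 36.3]), np.float64(81.1)] z [12.7 29.2 34.3]
hi>3 [349.73684211 324.32894737] 228 [array([406.8, -45.5]), array([37.6, 36.6]), np.float64(27.5)] z [11.2 31.6 35.7]
hi>3 [487.12765957 336.37234043] 94 [array([ 377.7, -353.3]), array([15.5, 74.8]), np.float64(31.8)] z [ 3.8 14.9 18.6]
[[-9.06516261e-01 -4.50167793e-04  4.22170661e-01]
 [-4.22170838e-01  1.51331004e-03 -9.06515027e-01]
 [-2.30791230e-04 -9.99998754e-01 -1.56188787e-03]]
```

Of the candidates in the top view, the black cell at (426,254) is larger than the black cell at (396,257). The red cylinder at (473,251) is the look-alike. The crop confirms (426,254) as the target: black sleeve, bright rims, lying in the tray, and its depth outline measures about 33 × 60 mm. Next I move over it for a closer look at which end has the button.

```bash
python3 -m handwheel '[[2.5,2.9,0,-0.036],[2.5,2.9,0,-0.036],[2.5,2.9,0,-0.036],[2.5,2.9,0,-0.036],[2.5,2.9,0,-0.036],[2.5,2.9,0,-0.036],[2.5,2.9,0,-0.036],[2.5,2.9,0,-0.036],[2.5,2.9,0,-0.036],[2.5,2.9,0,-0.036],[2.5,2.9,0,-0.036],[2.5,2.9,0,-0.036],[0,0,0,0],[0,0,0,0]]'
python3 - <<'E'
from h import *
c=ctrl.calibration("wrist"); im,d=ctrl.get_image("wrist"); cv2.imwrite("pics/w1.png",cv2.convertScaleAbs(im[...,::-1],alpha=1.6)); np.savez("w1.npz",im=im,d=d,K=c["camera_matrix"],eye=c["eye"],att=c["attitude"])
c=ctrl.calibration("top"); im,d=ctrl.get_image("top")
print(ctrl.observe()["joint_positions"])
E
```

```text
t: 1.55
ee_pos: [0.5639, -0.2177, 0.2308]
tcp_rot: [0.002, -0.003, 0.707, -0.707]
wrist_force: [-0.6, -1.2, 0.6]
gripper_width: 0.998
[-5.01179851e-01  1.72368802e-01  1.58241721e+00 -4.46613534e-04
  1.38746133e+00  1.06600420e+00]
```

View pics/w1.png

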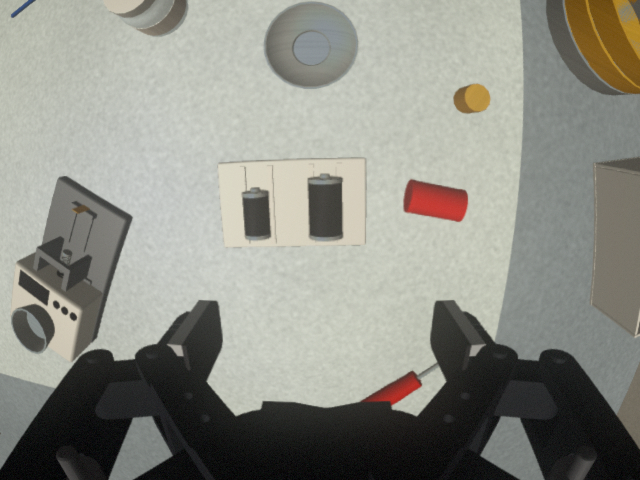

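The wrist view shows the large cell at about (326,207), with its button on the upper (+x) end at (325,178) and its flat end toward the robot. The sill, rails and strap of the meter are visible at (60–110, 205–280). Next I refine the poses from wrist depth.

```bash
cat >> h.py <<'E'
def cloudw(f):
    im,d,K,e,A=load(f); v,u=np.mgrid[:480,:640].astype(float)
    x=(u-K[0,2])/K[0,0]; y=(v-K[1,2])/K[1,1]; th=np.hypot(x,y)+1e-9
    r=np.stack([x/th*np.tan(th),-y/th*np.tan(th),-np.ones_like(x)],-1)
    P=e+(r*d[...,None])@A.T; P[d==0]=np.nan; return P,im
def snap(name,out,a=1.6):
    c=ctrl.calibration(name); im,d=ctrl.get_image(name)
    cv2.imwrite(f"pics/{out}.png",cv2.convertScaleAbs(im[...,::-1],alpha=a)); np.savez(f"{out}.npz",im=im,d=d,K=c["camera_matrix"],eye=c["eye"],att=c["attitude"])
MO=np.array([.4989,.0915]); MX=np.array([np.cos(np.radians(151)),np.sin(np.radians(151))]); MY=np.array([-MX[1],MX[0]])
IO=MO-0.077*MX   # insert origin guess
def ins(P): # to insert frame, mm
    q=P[...,:2]-IO; return np.stack([q@MX,q@MY,P[...,2]-0.018],-1)*1000
E
python3 - <<'E'
from h import *
P,im=cloudw("w1.npz")
print("tray z",np.nanmedian(P[230:240,280:295,2])*1e3,"bench",np.nanmedian(P[140:150,300:400,2])*1e3)
def rect(msk,name):
    n,l,s,c=cv2.connectedComponentsWithStats(msk.astype(np.uint8))
    for i in range(1,n):
        if s[i,4]>150:
            pts=P[l==i]
            r=cv2.minAreaRect((pts[:,:2]*1000).astype(np.float32)); print(name,c[i].round(),s[i,4],[np.round(x,1) for x in r],np.round(np.percentile(pts[:,2],[5,50,95])*1000,1))
b=np.zeros((480,640),bool); b[100:300,200:480]=1
rect(b&(P[...,2]>.0255),"26"); rect(b&(P[...,2]>.015),"15"); rect(b&(P[...,2]>.003)&(P[...,2]<0.05),"3")
# cell slices
q=P[170:245,300:350].reshape(-1,3); q=q[(q[:,2]>.03)]
for x in np.arange(.53,.61,.005):
    s=q[abs(q[:,0]-x)<.0025]
    if len(s): print(round(x,3),len(s),s[:,1].min().round(4),s[:,1].max().round(4),s[:,2].max().round(4))
q=P[165:245,300:350].reshape(-1,3); q=q[(q[:,2]>.012)&(abs(q[:,1]+.217)<.006)]; print(q[:,0].min(),q[:,0].max())
b[:]=0;b[150:370,:150]=1
rect(b&(P[...,2]>.012),"m12");rect(b&(P[...,2]>.055),"m55");
Q=ins(P)
m=b&(Q[...,2]>5)&(Q[...,2]<14)&(abs(Q[...,1])<25)&(Q[...,0]<20); p=Q[m]; print("sill",len(p),np.percentile(p,[2,50,98],axis=0).round(1) if len(p) else "")
m=b&(Q[...,2]>35)&(Q[...,2]<49)&(abs(Q[...,1])<15)&(Q[...,0]<77); p=Q[m]; print("strap",len(p),np.percentile(p,[2,50,98],axis=0).round(1))
m=b&(Q[...,2]>35)&(Q[...,2]<49)&(abs(Q[...,1])<30)&(Q[...,0]<80); p=Q[m]; print("cheek",len(p),np.percentile(p,[1,50,99],axis=0).round(1))
E
```

```text
tray z 5.858465318489936 bench 0.5206871406976121
26 [472. 105.] 189 [array([ 671.7, -355.2]), array([11.2, 16.3]), np.float64(3.6)] [26.5 34.3 36. ]
26 [325. 208.] 2120 [array([ 569.7, -216.9]), array([62.3, 32.2]), np.float64(1.9)] [27.5 36.6 39.2]
26 [438. 202.] 1561 [array([ 576.1, -327. ]), array([58.5, 28.4]), np.float64(81.1)] [26.6 31.1 33.2]
26 [255. 216.] 1035 [array([ 561.2, -150. ]), array([46.6, 23.6]), np.float64(1.4)] [26.4 30.2 32.2]
15 [470. 105.] 241 [array([ 672.1, -355.2]), array([11.3, 17. ]), np.float64(0.1)] [16.5 33.7 35.9]
15 [325. 208.] 2168 [array([ 569.8, -216.9]), array([62.4, 32.3]), np.float64(2.1)] [26.8 36.5 39.2]
15 [436. 201.] 1958 [array([ 576. , -326.7]), array([59.6, 33.5]), np.float64(81.7)] [20.2 30.2 33.1]
15 [256. 214.] 1294 [array([ 562.7, -149.6]), array([49.5, 25.2]), np.float64(1.8)] [21.2 29.6 32.1]
3 [468. 106.] 303 [array([ 672.5, -355. ]), array([18.2, 11.5]), np.float64(85.6)] [ 5.1 30.8 35.8]
3 [293. 202.] 12576 [array([ 569. , -183.5]), array([ 90.5, 150.7]), np.float64(1.5)] [ 4.7  6.3 37.8]
3 [435. 201.] 2042 [array([ 576. , -326
[... 423 characters left out ...]
-0.2311 -0.2024 0.0404
0.5391585655537338 0.6010344023302396
m12 [ 66. 274.] 13369 [array([500.5,  90.8]), array([110.6, 190.6]), np.float64(61.2)] [16.5 42.4 85.4]
m12 [112. 361.] 1251 [array([ 574. , -156.6]), array([26.3,  8.9]), np.float64(88.8)] [287.5 294.3 300.1]
m55 [ 46. 308.] 5822 [array([471.6, 106.7]), array([110.3, 124.6]), np.float64(60.9)] [58.5 67.9 92.1]
m55 [112. 361.] 1251 [array([ 574. , -156.6]), array([26.3,  8.9]), np.float64(88.8)] [287.5 294.3 300.1]
sill 136 [[ -7.  -17.2   5.5]
 [ -5.2   3.5   9.4]
 [ -1.   15.8  12.4]]
strap 195 [[ 46.6 -14.   41.1]
 [ 49.4   0.8  45.5]
 [ 55.6  14.1  46.7]]
cheek 696 [[ 46.3 -27.1  35.3]
 [ 53.4   3.5  45.1]
 [ 79.7  26.2  47.1]]
```

```bash
python3 -m handwheel '[[0.43,0.02,-2.5,0.012],[0.43,0.03,-2.5,0.012],[0,0,-3,0],[0,0,-3,0],[0,0,-3,0],[0,0,-2,0],[0,0,-1,0],[0,0,0,0],[0,0,0,0]]' 60 40
python3 - <<'E'
from h import *
snap("wrist","w2")
P,im=cloudw("w2.npz")
m=(P[...,2]>.03)&(P[...,2]<.045)&(abs(P[...,1]+.217)<.022)&(abs(P[...,0]-.57)<.045)
p=P[m]; print(len(p),cv2.minAreaRect((p[:,:2]*1000).astype(np.float32)),p[:,0].min(),p[:,0].max())
E
```

```text
t: 2.55
ee_pos: [0.5728, -0.219, 0.0624]
tcp_rot: [-0.01, 0.009, -0.707, 0.707]
wrist_force: [0.3, 0.2, 0.1]
gripper_width: 0.598
6057 ((568.3726196289062, -217.2464141845703), (58.927364349365234, 30.21489906311035), 1.3301466703414917) 0.5386423157417315 0.5977648267523676
```

View pics/w2.png

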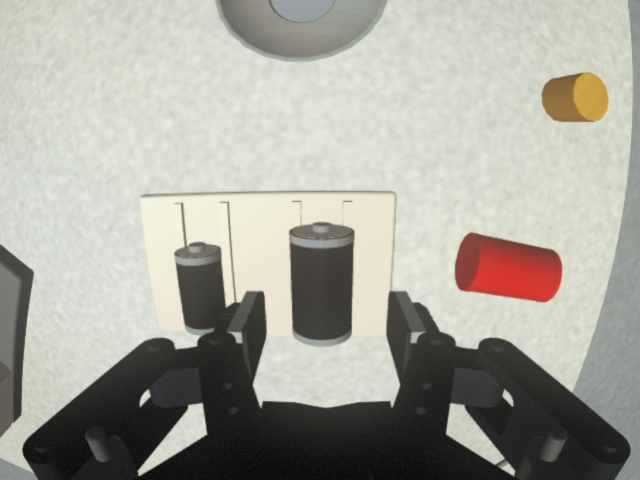

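The cell is centred between the jaws at (321,285), with the button at (320,228) and the small cell clear on the left. I descend and grip.

```bash
python3 -m handwheel '[[0,0.16,-2,0],[0,0,-2,0],[0,0,-1.2,0],[0,0,0,0],[0,0,0,0]]' 60 40
python3 -m handwheel '[[0,0,0,0],[0,0,0,0],[0,0,0,0],[0,0,0,0],[0,0,0,0],[0,0,0,0]]' 0 45
```

```text
t: 3.1
ee_pos: [0.573, -0.2168, 0.0102]
tcp_rot: [-0.01, 0.01, -0.707, 0.707]
wrist_force: [0.3, -0.2, -0.1]
gripper_width: 0.598
t: 3.7
ee_pos: [0.5736, -0.2172, 0.011]
tcp_rot: [-0.011, 0.009, -0.707, 0.708]
wrist_force: [-0.3, -0.8, 6.0]
gripper_width: 0.372
```

```bash
python3 -m handwheel '[[0,0,1,0],[0,0,2,0],[0,0,3,0],[0,0,3,0],[0,0,0,0],[0,0,0,0]]'
python3 - <<'E'
from h import *
snap("wrist","w3"); snap("scene","s3"); o=ctrl.observe(); print(o["wrist_force"],o["wrist_torque"],o["ee_pos"])
im=cv2.imread("pics/s3.png"); cv2.imwrite("pics/s3c.png",cv2.resize(im[180:380,160:360],None,fx=3,fy=3,interpolation=cv2.INTER_CUBIC))
E
```

```text
t: 4.3
ee_pos: [0.5728, -0.2166, 0.1001]
tcp_rot: [-0.01, 0.009, -0.707, 0.707]
wrist_force: [-0.1, -0.2, -2.4]
gripper_width: 0.369
[ 0.41398848 -0.08271478 -2.14251238] [-0.04325909  0.00757183  0.00977954] [ 0.57126355 -0.21582844  0.09772212]
```

View pics/w3.png

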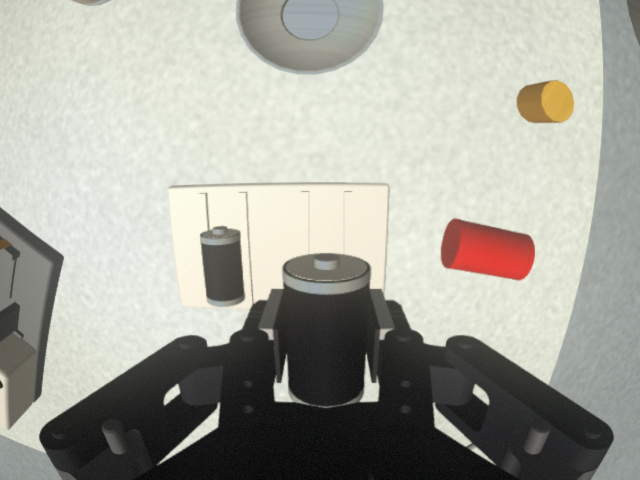

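View pics/s3c.png

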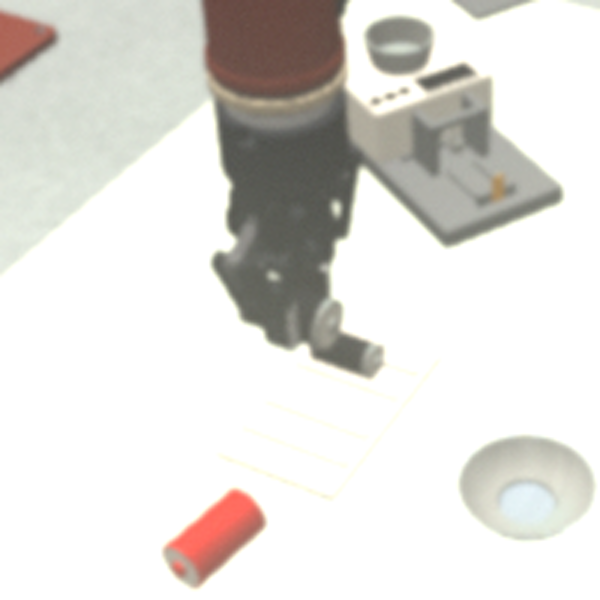

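```bash
cat >> h.py <<'E'
def cellpose(f,cx,cy,ax,rad=.0165,zmin=.03,zmax=.3,half=.036,zc=None):
    """fit cylinder axis to depth points near guess; ax=yaw of cell +x (flat) axis. returns centre, dir, tilt(deg, flat end down +)"""
    from scipy.optimize import least_squares
    P,im=cloudw(f); d0=np.array([np.cos(ax),np.sin(ax)]); n0=np.array([-d0[1],d0[0]])
    q=P[...,:2]-[cx,cy]; a=q@d0; b=q@n0
    m=(abs(a)<half)&(abs(b)<.0145)&(P[...,2]>zmin)&(P[...,2]<zmax)
    p=P[m]; aa=a[m]
    if zc is None: zc=np.median(p[:,2])-.012
    m2=(aa<.022)&(aa>-.024); p2=p[m2]
    def dist(v,p):
        yaw,til=v[2],v[3]; u=np.array([np.cos(yaw)*np.cos(til),np.sin(yaw)*np.cos(til),-np.sin(til)])
        o=np.array([cx,cy,0])+v[0]*np.array([n0[0],n0[1],0])+np.array([0,0,v[1]])
        w=p-o; return np.linalg.norm(w-np.outer(w@u,u),axis=1)-rad
    s=least_squares(dist,[0,zc,ax,0],args=(p2,),loss="soft_l1",f_scale=.001)
    v=s.x; yaw,til=v[2],v[3]; u=np.array([np.cos(yaw)*np.cos(til),np.sin(yaw)*np.cos(til),-np.sin(til)])
    o=np.array([cx,cy,0])+v[0]*np.array([n0[0],n0[1],0])+np.array([0,0,v[1]])
    res=dist(v,p); ok=abs(res)<.0025; t=(p[ok]-o)@u
    print("n",len(p2),"rms mm",(np.std(dist(v,p2))*1e3).round(2),"axis pt",o.round(4),"yaw",np.degrees(yaw).round(2),"tilt flat-down deg",np.degrees(til).round(2),"t range mm",(np.percentile(t,[0.5,99.5])*1e3).round(1))
    return o,u,t
E
python3 - <<'E'
from h import *
cellpose("w3.npz",.5684,-.2172,np.radians(181.3),zmin=.08)
o=[ctrl.observe() for _ in range(1)][0]; print(o["ee_pos"])
E
```

```text
n 18783 rms mm 4.12 axis pt [ 0.5684 -0.2172  0.1191] yaw 181.67 tilt flat-down deg 64.51 t range mm [-87.4   3.6]
[ 0.57126355 -0.21582844  0.09772212]
```

```bash
python3 - <<'E'
from h import *
cellpose("w3.npz",.5684,-.2172,np.radians(181.3),zmin=.1,zmax=.14)
o=[ctrl.observe() for _ in range(1)][0]; print(o["ee_pos"])
E
```

```text
n 7710 rms mm 0.49 axis pt [ 0.5684 -0.2172  0.111 ] yaw 181.47 tilt flat-down deg -0.01 t range mm [-28.3  27.2]
[ 0.57126355 -0.21582844  0.09772212]
```

The cell is held level: tilt 0°, axis at z = 111 mm, gripped about 3.5 mm toward the button from its centre. I carry it to just in front of the bay, turned to the bay axis.

```bash
python3 -m handwheel '[[-0.14,2.75,0.2,-0.053],[-0.14,2.75,0.2,-0.053],[-0.14,2.75,0.2,-0.053],[-0.14,2.75,0.2,-0.053],[-0.14,2.75,0.2,-0.053],[-0.14,2.75,0,-0.053],[-0.14,2.75,0,-0.053],[-0.14,2.75,0,-0.053],[-0.14,2.75,0,-0.053],[-0.14,2.75,0,-0.053],[0,0,0,0],[0,0,0,0],[0,0,0,0]]'
python3 - <<'E'
from h import *
snap("wrist","w4"); o=ctrl.observe(); print(o["wrist_force"],o["ee_pos"],ins(o["ee_pos"]),o["joint_positions"])
Rt=rot(o["tcp_rot"]); print("tool x yaw",np.degrees(np.arctan2(Rt[1,0],Rt[0,0])))
E
```

```text
t: 5.7
ee_pos: [0.5578, 0.0578, 0.1083]
tcp_rot: [0.176, -0.175, -0.685, 0.685]
wrist_force: [-0.3, -0.5, -1.9]
gripper_width: 0.366
[-0.1497809  -0.69733194 -0.75553831] [0.55808547 0.05761322 0.10857875] [ 8.8065854   0.94435866 90.57875409] [-3.75138539e-02  1.90894000e-01  1.80318181e+00 -3.16108434e-04
  1.14872645e+00  2.03606486e+00]
tool x yaw 151.20009897133818
```

View pics/w4.png

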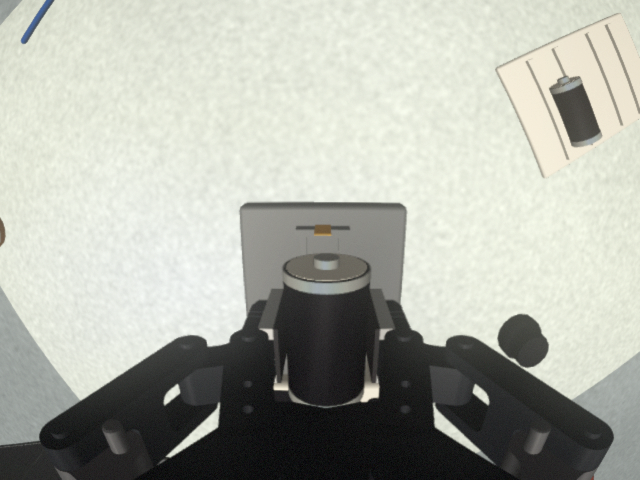

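```bash
python3 - <<'E'
from h import *
P,im=cloudw("w4.npz"); Q=ins(P)
m=(Q[...,2]>-5)&(Q[...,2]<4); m[:190]=0; m[330:]=0
p=Q[m]; p=p[(p[:,0]<40)]
print("slab floor z",np.median(p[:,2]),"near edge x",np.percentile(p[:,0],[.2,1]),"y",np.percentile(p[p[:,0]<20][:,1],[.3,99.7]))
for y0 in (-12,-8,8,12):
    m=(abs(Q[...,1]-y0)<2)&(Q[...,0]<5)&(Q[...,0]>-15)&(Q[...,2]>-3)&(Q[...,2]<15)
    p=Q[m]; s=p[p[:,2]>8.5]; f=p[p[:,2]<2]; print(y0,"sill top x",s[:,0].min().round(1),s[:,0].max().round(1),"floor max x before", f[f[:,0]<-3][:,0].max().round(1),"floor after",(f[f[:,0]>-3][:,0].min().round(1) if (f[:,0]>-3).any() else None))
s=Q[(Q[...,2]>8.5)&(Q[...,2]<12)&(abs(Q[...,0]+3)<6)&(abs(Q[...,1])<25)]; print("sill y",np.percentile(s[:,1],[1,99]))
cr=cv2.imread("pics/w4.png")[200:300,230:420]; cv2.imwrite("pics/w4c.png",cv2.resize(cr,None,fx=4,fy=4,interpolation=cv2.INTER_CUBIC))
o,u,t=cellpose("w4.npz",.5611,.0558,np.radians(151.2),zmin=.1,zmax=.155)
print(ins(o),ins(o+u*np.percentile(t,.5)),ins(o+u*np.percentile(t,99.5)))
E
```

```text
slab floor z -0.23473534463442844 near edge x [-19.17686155 -18.77289303] y [-55.07780737  53.37447609]
-12 sill top x -6.0 -1.1 floor max x before -5.5 floor after 2.1
-8 sill top x -6.2 -1.1 floor max x before -5.4 floor after 1.7
8 sill top x -6.2 -0.8 floor max x before -5.3 floor after 2.0
12 sill top x -6.1 -0.5 floor max x before -5.5 floor after 2.1
sill y [-17.37994767  15.50189771]
n 9468 rms mm 3.14 axis pt [0.561  0.0557 0.1192] yaw 151.09 tilt flat-down deg -0.94 t range mm [-20.3  34.8]
[  5.29048075   1.20341653 101.190683  ] [-15.02705233   1.1724549  100.85578293] [ 40.10888571   1.25647585 101.76460536]
```

View pics/w4c.png

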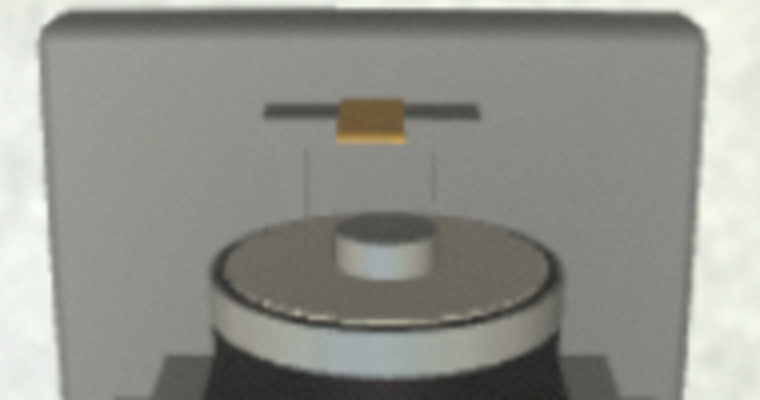

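```bash
sed -i 's/^IO=.*/IO=MO-0.077*MX-0.0010*MX-0.0009*MY/' h.py; python3 - <<'E'
from h import *
o,u,t=cellpose("w4.npz",.5611,.0558,np.radians(151.2),zmin=.11,zmax=.142,zc=.121)
print(ins(o),"button end/flat end",ins(o+u*np.percentile(t,.5)),ins(o+u*np.percentile(t,99.5)))
P,im=cloudw("w4.npz"); Q=ins(P)
print("orange z", Q[226:235,318:328,2].round(1)[::2,::3], Q[226:235,322,0].round(1))
# slab yaw from sill far line fit / slab side edges
m=(Q[...,2]>-5)&(Q[...,2]<3)
L=[]
for v in range(215,262,3):
    r=np.where(m[v]&(abs(Q[v,:,1])<60))[0]
    if len(r): L.append([Q[v,r[0],0],Q[v,r[0],1],Q[v,r[-1],0],Q[v,r[-1],1]])
L=np.array(L); print(np.degrees(np.polyfit(L[:,0],L[:,1],1)[0]).round(2),np.degrees(np.polyfit(L[:,2],L[:,3],1)[0]).round(2), L[::5].round(1))
print(ins(ctrl.observe()["ee_pos"]))
E
```

```text
n 9361 rms mm 3.14 axis pt [0.561  0.0557 0.1192] yaw 151.1 tilt flat-down deg -1.09 t range mm [-20.3  34.9]
[  6.29048427   2.10240667 101.17296075] button end/flat end [-13.96392912   2.0684306  100.78782988] [ 41.14247369   2.16086967 101.83565963]
orange z [[ 4.3  5.   4.4  2.9]
 [10.1 11.7  9.5 10.4]
 [16.5 16.  15.5 15.1]
 [19.4 18.9 17.5 18.8]
 [23.8 23.9 24.1 24.2]] [-5.4 -5.6 -5.8 -6.  -6.  -5.7 -5.1 -5.5 -5.3]
-0.53 -0.83 [[-11.5 -54.1 -11.6  54.6]
 [ -1.3 -54.   -1.8  54.2]
 [  8.9 -53.8   8.4  54.1]
 [ 19.7 -54.6  18.7  53.9]]
[ 9.8065854   1.84435866 90.57875409]
```

The wrist image shows the sill at (296–350, 228) with an orange tab about 24 mm high just outside it. The cell is level and in line with the bay.

The tool can only yaw, so the 15° tilt has to come from pivoting the cell in the pads. I'll press its button end gently on the meter slab's side edge, where there is 18 mm of height and a long lever. First I turn 90° and move over that edge.

```bash
python3 -m handwheel '[[-0.32,-0.53,0,0.131],[-0.32,-0.53,0,0.131],[-0.32,-0.53,0,0.131],[-0.32,-0.53,0,0.131],[-0.32,-0.53,0,0.131],[-0.32,-0.53,0,0.131],[-0.32,-0.53,0,0.131],[-0.32,-0.53,0,0.131],[-0.32,-0.53,-1,0.131],[-0.32,-0.53,-1,0.131],[-0.32,-0.53,-1,0.131],[-0.32,-0.53,-1,0.131],[0,0,0,0],[0,0,0,0],[0,0,0,0]]'
python3 - <<'E'
from h import *
snap("wrist","w5"); o=ctrl.observe(); print(o["wrist_force"],o["ee_pos"],ins(o["ee_pos"]))
Rt=rot(o["tcp_rot"]); print("tool x yaw",np.degrees(np.arctan2(Rt[1,0],Rt[0,0])))
P,im=cloudw("w5.npz"); Q=ins(P)
m=(abs(Q[...,0]-10)<15)&(abs(Q[...,2])<2); print("slab edge y",np.percentile(Q[m][:,1],[99.5,99.9]))
z=o["ee_pos"][2]; Rc=o["ee_pos"][:2]+0.0035*Rt[:2,0]
oo,u,t=cellpose("w5.npz",Rc[0],Rc[1],np.arctan2(Rt[1,0],Rt[0,0]),zmin=z+.015,zmax=z+.0325,zc=z+.0125)
print(ins(oo),ins(oo+u*np.percentile(t,.5)))
E
```

```text
t: 7.25
ee_pos: [0.5207, -0.0054, 0.07]
tcp_rot: [-0.36, 0.359, -0.609, 0.609]
wrist_force: [-0.5, 0.0, -1.6]
gripper_width: 0.369
[ 0.26258102 -0.06010195 -1.22559741] [ 0.52077077 -0.00522104  0.07006655] [11.98010316 74.89097087 52.06655474]
tool x yaw -118.83024404031364
slab edge y [53.48144834 54.14827179]
n 7869 rms mm 0.49 axis pt [ 0.5196 -0.0085  0.0811] yaw -118.95 tilt flat-down deg 0.11 t range mm [-26.7  28.7]
[11.42964118 78.38935479 63.05830201] [11.45408713 51.68130154 63.10966618]
```

View pics/w5.png

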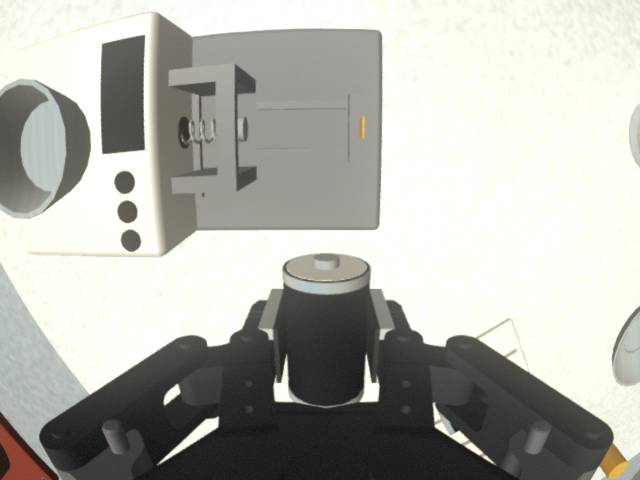

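```bash
python3 - <<'E'
from h import *
P,im=cloudw("w5.npz"); Q=ins(P)
def st(n,m): p=Q[m]; print(n,len(p),np.percentile(p,[1,50,99],axis=0).round(1).tolist())
roi=np.zeros((480,640),bool); roi[40:235,160:385]=1
z=Q[...,2]; x=Q[...,0]; y=Q[...,1]
st("sill top",roi&(z>8.5)&(z<11)&(x<6)&(abs(y)<14))
st("tab",roi&(z>15)&(x<6)&(abs(y)<14))
st("strap top",roi&(z>44)&(z<48)&(abs(y)<14)&(x>40)&(x<66))
st("cheeks top",roi&(z>44)&(z<48)&(abs(y)<30)&(abs(y)>18)&(x<85))
st("near cheek fronts",roi&(z>5)&(z<40)&(abs(y)<30)&(abs(y)>18)&(x<60))
st("springtip",roi&(z>10)&(z<26)&(abs(y)<8)&(x>35)&(x<60))
st("rail",roi&(z>2)&(z<4)&(abs(y)<16)&(x>5)&(x<40))
cr=cv2.imread("pics/w5.png")[60:210,150:390]; cv2.imwrite("pics/w5c.png",cv2.resize(cr,None,fx=3.2,fy=3.2,interpolation=cv2.INTER_CUBIC))
E
```

```text
sill top 547 [[-4.8, -13.9, 8.7], [-2.2, -0.4, 9.9], [0.3, 13.5, 11.0]]
tab 85 [[-5.8, -4.7, 15.3], [-5.0, -0.6, 22.6], [-4.5, 4.5, 25.0]]
strap top 1347 [[48.1, -13.7, 44.3], [52.1, -0.1, 45.8], [56.3, 13.6, 47.3]]
cheeks top 2465 [[48.3, -26.6, 44.2], [61.9, 18.4, 45.8], [82.5, 27.3, 47.4]]
near cheek fronts 612 [[47.8, -26.4, 5.4], [48.4, -19.4, 23.2], [56.5, 26.2, 39.4]]
springtip 243 [[49.9, -6.1, 10.9], [50.7, -0.3, 20.1], [53.1, 5.9, 23.2]]
rail 893 [[5.4, -14.5, 2.0], [22.2, -10.4, 2.9], [39.6, 14.0, 3.9]]
```

View pics/w5c.png

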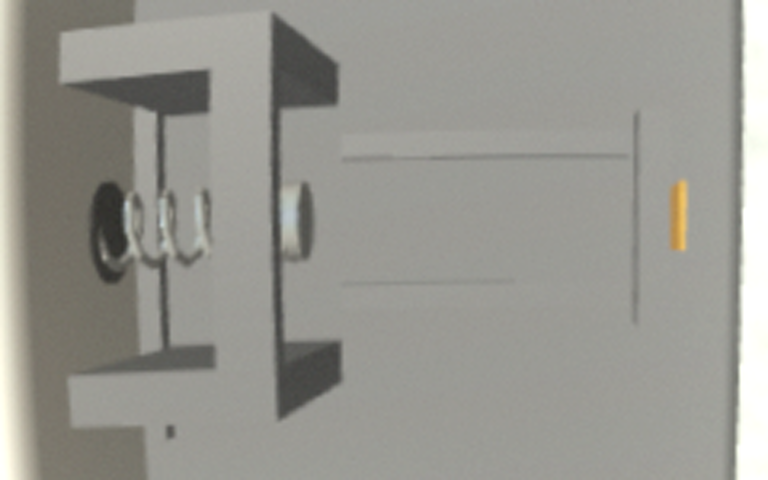

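Insert frame confirmed to about 0.3 mm: sill 0, strap 48, spring tip 50. In the image the strap is at (235,125), the spring tip at (242,128) and the sill at (349,125). Next I lower the button end onto the slab edge.

```bash
python3 -m handwheel '[[0,0,-2,0],[0,0,-1.5,0],[0,0,-0.7,0],[0,0,0,0],[0,0,0,0]]' 0 30
python3 -m handwheel '[[0,0,-0.15,0],[0,0,0,0]]'
python3 -m handwheel '[[0,0,-0.15,0],[0,0,0,0]]'
python3 -m handwheel '[[0,0,-0.1,0],[0,0,0,0]]'
```

```text
t: 7.8
ee_pos: [0.5202, -0.005, 0.0274]
tcp_rot: [0.36, -0.36, 0.608, -0.608]
wrist_force: [-0.0, 0.6, -1.1]
gripper_width: 0.367
t: 8.0
ee_pos: [0.5205, -0.0051, 0.0263]
tcp_rot: [-0.361, 0.36, -0.608, 0.609]
wrist_force: [-0.4, 1.1, -1.8]
gripper_width: 0.37
t: 8.2
ee_pos: [0.5201, -0.0051, 0.0244]
tcp_rot: [-0.36, 0.36, -0.608, 0.608]
wrist_force: [0.5, 0.0, -1.6]
gripper_width: 0.367
t: 8.4
ee_pos: [0.5199, -0.0051, 0.0232]
tcp_rot: [0.36, -0.36, 0.608, -0.608]
wrist_force: [0.7, 0.2, -1.3]
gripper_width: 0.368
```

```bash
python3 -m handwheel '[[0,0,-0.1,0],[0,0,0,0]]'
python3 -m handwheel '[[0,0,-0.1,0],[0,0,0,0]]'|grep -E "ee_pos|force"
python3 -m handwheel '[[0,0,-0.1,0],[0,0,0,0]]'|grep -E "ee_pos|force"
```

```text
t: 8.6
ee_pos: [0.5201, -0.0052, 0.0226]
tcp_rot: [-0.36, 0.361, -0.608, 0.608]
wrist_force: [-1.4, 0.6, 4.2]
gripper_width: 0.367
ee_pos: [0.5201, -0.0053, 0.0222]
wrist_force: [-5.2, -1.3, 9.6]
ee_pos: [0.5202, -0.0054, 0.0218]
wrist_force: [-8.2, -1.6, 14.6]
```

```bash
python3 -m handwheel '[[0,0,0,0],[0,0,0,0]]' 0 20|grep -E "ee_pos|force"
python3 - <<'E'
from h import *
snap("wrist","w6"); o=ctrl.observe(); Rt=rot(o["tcp_rot"]); z=o["ee_pos"][2]; Rc=o["ee_pos"][:2]+0.0035*Rt[:2,0]; print(o["wrist_force"],o["wrist_torque"],o["ee_pos"])
cellpose("w6.npz",Rc[0],Rc[1],np.arctan2(Rt[1,0],Rt[0,0]),zmin=z+.015,zmax=z+.0335,zc=z+.0125)
E
```

```text
ee_pos: [0.5202, -0.0054, 0.0218]
wrist_force: [-7.7, -0.8, 14.3]
[-8.16729752 -0.75942249 14.62273366] [0.10296019 1.16300103 0.16877783] [ 0.52015065 -0.00541448  0.02181932]
n 7720 rms mm 0.49 axis pt [ 0.5189 -0.0087  0.0329] yaw -118.6 tilt flat-down deg 1.52 t range mm [-26.9  29.1]
```

```bash
python3 -m handwheel '[[-0.05,0,-0.1,0],[0,0,0,0]]' 0 20|grep -E "ee_pos|force"
python3 -m handwheel '[[-0.1,0,-0.1,0],[0,0,0,0]]'|grep -E "ee_pos|force"
```

```text
ee_pos: [0.5202, -0.0057, 0.0212]
wrist_force: [-8.6, -2.0, 16.6]
ee_pos: [0.52, -0.0059, 0.0207]
wrist_force: [-6.2, -2.3, 16.3]
```

```bash
python3 -m handwheel '[[-0.1,0,-0.1,0],[0,0,0,0]]'|grep -E "ee_pos|force"
python3 -m handwheel '[[-0.1,0,-0.1,0],[0,0,0,0]]'|grep -E "ee_pos|force"
python3 - <<'E'
from h import *
snap("wrist","w7"); o=ctrl.observe(); Rt=rot(o["tcp_rot"]); z=o["ee_pos"][2]; Rc=o["ee_pos"][:2]+0.0035*Rt[:2,0]; print(o["wrist_force"],o["wrist_torque"],o["ee_pos"],ins(o["ee_pos"]))
oo,u,t=cellpose("w7.npz",Rc[0],Rc[1],np.arctan2(Rt[1,0],Rt[0,0]),zmin=z+.015,zmax=z+.0345,zc=z+.0125); print(ins(oo),ins(oo+u*np.percentile(t,.5)))
E
```

```text
ee_pos: [0.5197, -0.0062, 0.02]
wrist_force: [-5.4, -3.7, 15.9]
ee_pos: [0.5195, -0.0065, 0.0193]
wrist_force: [-3.0, -5.2, 16.1]
[-3.45213378 -3.97938012 15.07786079] [-0.42533421  0.40034181 -0.01164916] [ 0.51951743 -0.00644197  0.01932553] [12.4843764  76.56644952  1.32553107]
n 7446 rms mm 0.46 axis pt [ 0.5182 -0.0097  0.0309] yaw -118.55 tilt flat-down deg 5.81 t range mm [-27.2  29.2]
[11.99629125 80.06395849 12.92588101] [12.20953633 53.04012962 15.67620981]
```

```bash
python3 -m handwheel '[[0,0,-0.1,0],[0,0,-0.1,0],[0,0,0,0]]'|grep -E "ee_pos|force"
python3 -m handwheel '[[0,0,-0.1,0],[0,0,-0.1,0],[0,0,0,0]]'|grep -E "ee_pos|force"
python3 - <<'E'
from h import *
snap("wrist","w8"); o=ctrl.observe(); Rt=rot(o["tcp_rot"]); z=o["ee_pos"][2]; Rc=o["ee_pos"][:2]+0.0035*Rt[:2,0]; print(o["wrist_force"],o["wrist_torque"],o["ee_pos"],ins(o["ee_pos"]))
oo,u,t=cellpose("w8.npz",Rc[0],Rc[1],np.arctan2(Rt[1,0],Rt[0,0]),zmin=z+.015,zmax=z+.0365,zc=z+.0125); print(ins(oo),ins(oo+u*np.percentile(t,.5)))
E
```

```text
ee_pos: [0.5193, -0.007, 0.0173]
wrist_force: [-4.2, -7.0, 17.7]
ee_pos: [0.5192, -0.0073, 0.0154]
wrist_force: [-5.0, -7.8, 18.8]
[-5.48153582 -9.42309136 17.18171044] [-0.9326467   0.67987082  0.01556363] [ 0.51927071 -0.00730388  0.01539553] [12.28230025 77.43990608 -2.60446755]
n 7544 rms mm 1.08 axis pt [ 0.518  -0.0106  0.028 ] yaw -118.49 tilt flat-down deg 11.06 t range mm [-26.9  30. ]
[11.81894291 80.9374728  10.03722466] [12.05248663 54.55348466 15.19655176]
```

```bash
python3 -m handwheel '[[-0.03,-0.05,-0.1,0],[0,0,-0.1,0],[0,0,0,0]]'|grep -E "ee_pos|force"
python3 -m handwheel '[[-0.02,-0.04,-0.1,0],[0,0,0,0]]'|grep -E "ee_pos|force"
python3 - <<'E'
from h import *
snap("wrist","w9"); o=ctrl.observe(); Rt=rot(o["tcp_rot"]); z=o["ee_pos"][2]; Rc=o["ee_pos"][:2]+0.0035*Rt[:2,0]; print(o["wrist_force"],o["ee_pos"],ins(o["ee_pos"]))
oo,u,t=cellpose("w9.npz",Rc[0],Rc[1],np.arctan2(Rt[1,0],Rt[0,0]),zmin=z+.013,zmax=z+.0385,zc=z+.0125); print(ins(oo),ins(oo+u*np.percentile(t,.5)))
E
```

```text
ee_pos: [0.519, -0.0077, 0.0135]
wrist_force: [-5.2, -7.2, 18.7]
ee_pos: [0.519, -0.0079, 0.0124]
wrist_force: [-4.6, -6.8, 17.5]
[-3.75791582 -6.72742836 17.05773294] [ 0.51897385 -0.00796197  0.01243751] [12.22289505 78.15940453 -5.56249152]
n 7698 rms mm 2.09 axis pt [ 0.5177 -0.0112  0.0257] yaw -118.43 tilt flat-down deg 14.68 t range mm [-26.8  30.9]
[11.76944128 81.65708684  7.69478119] [12.02791759 55.71541834 14.49124   ]
```

View pics/w9.png

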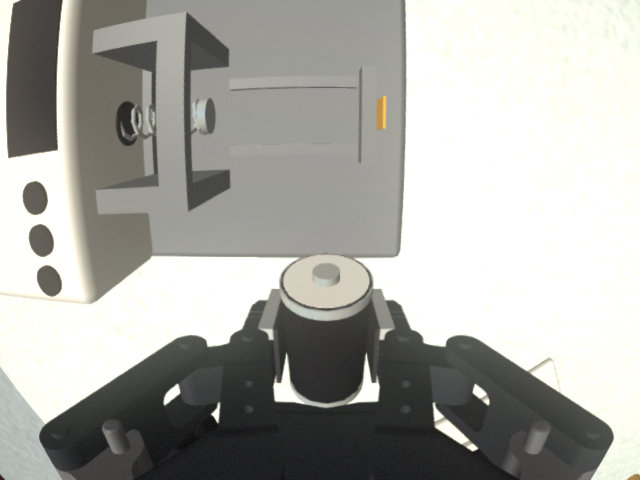

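```bash
cat >> h.py <<'E'
def cp2(f,off=.0035,z0=None,quiet=False,guess=0.2,ee=None,toolx=None):
    from scipy.optimize import least_squares
    if ee is None:
        o=ctrl.observe(); Rt=rot(o["tcp_rot"]); ee=o["ee_pos"]; toolx=np.arctan2(Rt[1,0],Rt[0,0])
    P,im=cloudw(f); c0=np.array([ee[0]+off*np.cos(toolx),ee[1]+off*np.sin(toolx),ee[2]+.0125])
    n=np.array([-np.sin(toolx),np.cos(toolx),0])
    v=np.array([0,0,toolx,guess])
    g=P.reshape(-1,3); g=g[~np.isnan(g[:,0])]; g=g[np.linalg.norm(g-c0,axis=1)<.04]
    def dirs(v):
        u=np.array([np.cos(v[2])*np.cos(v[3]),np.sin(v[2])*np.cos(v[3]),-np.sin(v[3])]); return u,c0+v[0]*n+np.array([0,0,v[1]])
    def res(v,p):
        u,o=dirs(v); w=p-o; return np.linalg.norm(w-np.outer(w@u,u),axis=1)-.0165
    for tol in (.004,.002,.0015,.0012,.0012):
        u,o=dirs(v); t=(g-o)@u; b=abs((g-o)@n); k=(t>-.026)&(t<.022)&(b<.0135)&(abs(res(v,g))<tol)
        v=least_squares(res,v,args=(g[k],),loss="soft_l1",f_scale=.0005).x
    u,o=dirs(v); t=(g-o)@u; b=abs((g-o)@n)
    rr=res(v,g); cap=(abs(rr+.0165-.012)<.0025)&(t<-.02)&(t>-.034)   # button-end face at radius ~12
    face=np.median(t[cap]) if cap.sum()>20 else np.nan
    C=o+(face+.029)*u
    print("n",k.sum(),"rms",np.std(rr[k])*1e3,"tilt",np.degrees(v[3]).round(2),"yaw",(np.degrees(v[2])%360).round(2),"face t",face*1e3,cap.sum())
    up=np.array([u[0]*np.tan(0),0,0]); hor=np.array([np.cos(v[2]),np.sin(v[2]),0]); up=hor*np.sin(v[3])+np.array([0,0,np.cos(v[3])])
    print(" centre ins",ins(C).round(1)," flat low rim",ins(C+.029*u-.0165*up).round(1)," flat up rim",ins(C+.029*u+.0165*up).round(1)," button low rim",ins(C-.029*u-.0165*up).round(1)," tip",ins(C-.0325*u).round(1)," TCP ins",ins(np.array(ee)).round(1))
    return C,u
E
python3 - <<'E'
from h import *
cp2("w9.npz")
E
```

```text
n 6086 rms 0.4088338556810526 tilt 16.51 yaw 241.51 face t -26.396044052075357 1872
 centre ins [11.8 84.2  7.1]  flat low rim [ 11.6 107.3 -17. ]  flat up rim [ 11.5 116.6  14.6]  button low rim [12.1 51.7 -0.5]  tip [12.  53.  16.3]  TCP ins [12.2 78.2 -5.6]
```

Tilt is now 16.5°. I raise the grip force, lift, and return to the bay axis.

```bash
python3 -m handwheel '[[0,0,0,0],[0,0,0,0],[0,0,0,0],[0,0,0.5,0],[0,0,2,0],[0,0,3,0],[0,0,2,0],[0,0,0,0]]' 0 60
python3 -m handwheel '[[0.34,0.54,0,-0.131],[0.34,0.54,0,-0.131],[0.34,0.54,0,-0.131],[0.34,0.54,0,-0.131],[0.34,0.54,0,-0.131],[0.34,0.54,0,-0.131],[0.34,0.54,0,-0.131],[0.34,0.54,0,-0.131],[0.34,0.54,0,-0.131],[0.34,0.54,0,-0.131],[0.34,0.54,0,-0.131],[0.34,0.54,0,-0.131],[0,0,0,0],[0,0,0,0],[0,0,0,0]]'
python3 - <<'E'
from h import *
snap("wrist","w10"); print(ctrl.observe()["wrist_force"])
cp2("w10.npz",off=.006)
E
```

```text
t: 12.1
ee_pos: [0.5185, -0.0062, 0.0872]
tcp_rot: [-0.362, 0.359, -0.607, 0.61]
wrist_force: [-0.1, 0.2, -1.7]
gripper_width: 0.372
t: 13.6
ee_pos: [0.5562, 0.0586, 0.0835]
tcp_rot: [0.175, -0.174, -0.685, 0.685]
wrist_force: [-0.7, -0.5, -1.6]
gripper_width: 0.369
[-0.09388418  0.42259721 -1.02239243]
n 5873 rms 0.39830895243754866 tilt 14.54 yaw 151.49 face t -29.752451910937783 1778
 centre ins [17.1  2.3 78.1]  flat low rim [41.   2.5 54.8]  flat up rim [49.3  2.5 86.8]  button low rim [-15.1   2.   69.4]  tip [-14.4   2.   86.2]  TCP ins [11.8  1.8 65.7]
```

View pics/w10.png

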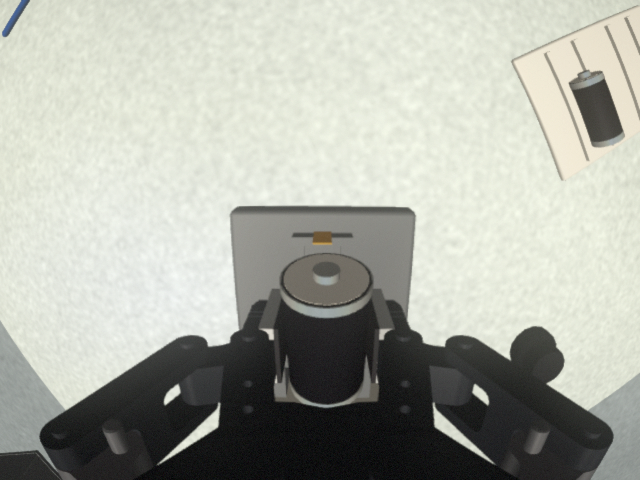

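```bash
python3 -m handwheel '[[0.23,0,0,-0.004],[0.23,0.01,0,-0.004],[0,0,-1.2,0],[0,0,-1.2,0],[0,0,-1,0],[0,0,0,0],[0,0,0,0]]'
python3 - <<'E'
from h import *
snap("wrist","w11"); print(ctrl.observe()["wrist_force"])
cp2("w11.npz",off=.006)
P,im=cloudw("w11.npz"); Q=ins(P); z=Q[...,2]; x=Q[...,0]; y=Q[...,1]
for s in (-1,1):
    k=(z>8.7)&(z<11.5)&(x<5)&(x>-9)&(s*y>8)&(s*y<15); p=Q[k]; print("sill",s,len(p),np.percentile(p[:,0],[1,99]).round(1))
k=(z>8.7)&(z<11.5)&(x<5)&(x>-9)&(abs(y)<25); print(np.percentile(Q[k][:,1],[1,99]))
E
```

```text
t: 14.35
ee_pos: [0.5608, 0.059, 0.0494]
tcp_rot: [0.179, -0.178, -0.684, 0.684]
wrist_force: [-0.2, -0.1, -1.9]
gripper_width: 0.365
[ 0.2590789   1.02050628 -1.58229539]
n 5920 rms 0.39736755750034797 tilt 14.47 yaw 150.82 face t -29.4002611847911 1782
 centre ins [13.2 -0.3 44.1]  flat low rim [37.1 -0.4 20.8]  flat up rim [45.4 -0.4 52.8]  button low rim [-19.   -0.2  35.3]  tip [-18.3  -0.2  52.2]  TCP ins [ 7.6 -0.9 32.1]Traceback (most recent call last):
  File "<stdin>", line 6, in <module>
    return _quantile_unchecked(
        a, q, axis, out, overwrite_input, method, keepdims, weights)
    return _ureduce(a,
                    func=_quantile_ureduce_func,
    ...<5 lines>...
                    overwrite_input=overwrite_input,
                    method=method)
    r = func(a, **kwargs)
    result = _quantile(arr,
                       quantiles=q,
    ...<2 lines>...
                       out=out,
                       weights=wgt)
    slices_having_nans = np.isnan(arr[-1, ...])
                                  ~~~^^^^^^^^^
IndexError: index -1 is out of bounds for axis 0 with size 0
```

View pics/w11.png

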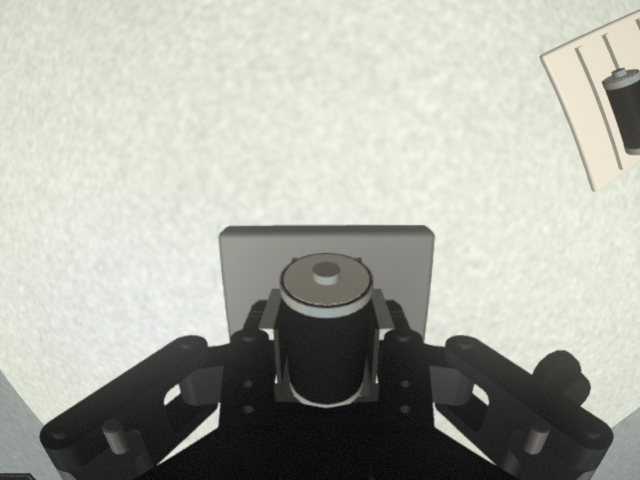

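The cell is at 14.5° and aligned, with its lower rim at bay x = 37, z = 21 mm; the sill is hidden behind it. I lower in small steps while watching the force, because the orange tab may be solid.

```bash
python3 -m handwheel '[[0,0,-0.5,0],[0,0,0,0]]'|grep -E "ee_pos|force"
python3 -m handwheel '[[0,0,-0.2,0],[0,0,0,0]]'|grep -E "ee_pos|force"
python3 -m handwheel '[[0,0,-0.2,0],[0,0,0,0]]'|grep -E "ee_pos|force"
python3 -m handwheel '[[0,0,-0.2,0],[0,0,0,0]]'|grep -E "ee_pos|force"
```

```text
ee_pos: [0.5613, 0.0589, 0.0451]
wrist_force: [-0.6, 1.1, -1.1]
ee_pos: [0.5613, 0.0589, 0.0432]
wrist_force: [0.2, 0.5, -1.0]
ee_pos: [0.5613, 0.0589, 0.0411]
wrist_force: [-0.2, 0.8, -2.1]
ee_pos: [0.5612, 0.0589, 0.039]
wrist_force: [0.8, 0.3, -1.9]
```

```bash
python3 -m handwheel '[[0,0,-0.2,0],[0,0,0,0]]'|grep -E "ee_pos|force"
python3 -m handwheel '[[0,0,-0.2,0],[0,0,0,0]]'|grep -E "ee_pos|force"
python3 -m handwheel '[[0,0,-0.2,0],[0,0,0,0],[0,0,0,0]]'|grep -E "ee_pos|force"
python3 - <<'E'
from h import *
snap("wrist","w12"); print(ctrl.observe()["wrist_force"])
cp2("w12.npz",off=.006)
E
```

```text
ee_pos: [0.5612, 0.0589, 0.037]
wrist_force: [0.1, -0.2, -2.3]
ee_pos: [0.5612, 0.0589, 0.035]
wrist_force: [-0.1, -0.1, -1.9]
ee_pos: [0.5614, 0.0589, 0.0332]
wrist_force: [0.0, 0.3, -1.7]
[ 1.02715992 -0.20297474 -2.1153828 ]
n 5852 rms 0.39143989660621975 tilt 14.54 yaw 150.87 face t -29.82177973124337 1788
 centre ins [12.7 -0.5 27.8]  flat low rim [36.6 -0.6  4.6]  flat up rim [44.9 -0.6 36.5]  button low rim [-19.5  -0.5  19.1]  tip [-18.7  -0.5  36. ]  TCP ins [ 7.5 -0.9 15.3]
```

No contact with the tab, so it seems to be visual only. The lower rim is at z = 4.6 mm and the upper rim at 36.5 mm, under the strap edge at 41 mm. I advance along the bay.

```bash
python3 -m handwheel '[[-0.31,0.14,-0.1,0],[-0.31,0.16,-0.1,0],[0,0,0,0]]'|grep -E "ee_pos|force"
python3 -m handwheel '[[-0.17,0.1,0,0],[0,0,0,0]]'|grep -E "ee_pos|force"
python3 -m handwheel '[[-0.17,0.1,0,0],[0,0,0,0]]'|grep -E "ee_pos|force"
python3 -m handwheel '[[-0.17,0.1,0,0],[0,0,0,0]]'|grep -E "ee_pos|force"
python3 - <<'E'
from h import *
snap("wrist","w13"); f=ctrl.observe()["wrist_force"]; print(f,"along bay",f[:2]@MX,f[:2]@MY)
cp2("w13.npz",off=.006)
E
```

```text
ee_pos: [0.5543, 0.0622, 0.0309]
wrist_force: [0.3, -0.6, -0.9]
ee_pos: [0.5536, 0.0629, 0.0314]
wrist_force: [0.8, -0.0, -0.6]
ee_pos: [0.5521, 0.0638, 0.0315]
wrist_force: [1.2, -1.2, -1.4]
ee_pos: [0.5505, 0.0648, 0.0315]
wrist_force: [2.7, -2.8, -1.2]
[ 2.00744376 -1.65414148 -0.94038247] along bay -2.557693579659318 0.47351669283624553
n 5837 rms 0.3911332669774185 tilt 14.74 yaw 150.82 face t -29.876793477775426 1773
 centre ins [25.  -0.4 26.1]  flat low rim [48.8 -0.4  2.8]  flat up rim [57.2 -0.5 34.7]  button low rim [-7.2 -0.3 17.6]  tip [-6.4 -0.3 34.4]  TCP ins [19.8 -0.8 13.6]
```

```bash
python3 -m handwheel '[[-0.17,0.1,0,0],[0,0,0,0]]'|grep -E "ee_pos|force"
python3 -m handwheel '[[-0.18,0.09,0,0],[0,0,0,0]]'|grep -E "ee_pos|force"
python3 -m handwheel '[[-0.17,0.1,0,0],[0,0,0,0]]'|grep -E "ee_pos|force"
python3 - <<'E'
from h import *
snap("wrist","w14"); f=ctrl.observe()["wrist_force"]; print(f,"along bay",f[:2]@MX,f[:2]@MY)
cp2("w14.npz",off=.006)
E
```

```text
ee_pos: [0.5488, 0.0657, 0.0316]
wrist_force: [3.2, -2.5, -1.4]
ee_pos: [0.5473, 0.0666, 0.0316]
wrist_force: [3.7, -3.2, -1.6]
ee_pos: [0.5459, 0.0674, 0.0317]
wrist_force: [5.2, -4.1, -1.8]
[ 5.29728397 -3.66506451 -2.49214304] along bay -6.409967487433622 0.6373634192305779
n 5542 rms 0.3975366182558588 tilt 15.05 yaw 150.91 face t -29.790793565356957 1773
 centre ins [30.3 -0.4 26.3]  flat low rim [54.  -0.5  2.8]  flat up rim [62.6 -0.5 34.7]  button low rim [-2.  -0.4 17.9]  tip [-1.1 -0.4 34.7]  TCP ins [25.1 -0.8 13.8]
```

View pics/w14.png

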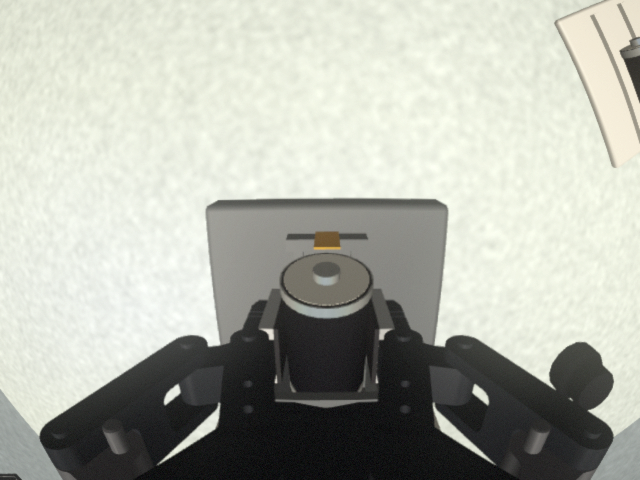

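```bash
python3 - <<'E'
from h import *
P,im=cloudw("w14.npz"); Q=ins(P); z=Q[...,2]; x=Q[...,0]; y=Q[...,1]
for s in (-1,1):
    k=(z>8.3)&(z<11.5)&(x<5)&(x>-9)&(s*y>8)&(s*y<16); p=Q[k]; print("sill",s,len(p),np.percentile(p,[1,99],axis=0).round(1).tolist())
E
python3 -m handwheel '[[-0.17,0.1,0,0],[0,0,0,0]]'|grep -E "ee_pos|force"
python3 -m handwheel '[[-0.18,0.09,0,0],[0,0,0,0]]'|grep -E "ee_pos|force"
python3 - <<'E'
from h import *
snap("wrist","w15"); f=ctrl.observe()["wrist_force"]; print(f,"along bay",f[:2]@MX,f[:2]@MY)
cp2("w15.npz",off=.006)
E
```

```text
sill -1 264 [[-5.0, -16.0, 8.5], [0.6, -8.1, 11.2]]
sill 1 250 [[-4.9, 8.3, 8.5], [0.5, 15.8, 11.2]]
ee_pos: [0.5445, 0.0682, 0.0319]
wrist_force: [5.6, -5.7, -2.6]
ee_pos: [0.5431, 0.069, 0.032]
wrist_force: [7.0, -5.7, -3.6]
[ 7.41310735 -5.2552843  -3.44458254] along bay -9.03146216492536 1.002429460559489
n 5114 rms 0.3902199666279705 tilt 15.35 yaw 150.77 face t -29.821344223368037 1790
 centre ins [33.5 -0.4 26.5]  flat low rim [57.1 -0.5  2.9]  flat up rim [65.8 -0.6 34.7]  button low rim [ 1.2 -0.3 18.3]  tip [ 2.2 -0.3 35.1]  TCP ins [28.3 -0.8 14. ]
```

```bash
python3 -m handwheel '[[-0.05,0.03,-0.1,0],[0,0,-0.1,0],[0,0,0,0]]'|grep -E "ee_pos|force"
python3 - <<'E'
from h import *
snap("wrist","w16"); f=ctrl.observe()["wrist_force"]; print(f,"along bay",f[:2]@MX,f[:2]@MY)
cp2("w16.npz",off=.006)
E
```

```text
ee_pos: [0.5437, 0.0688, 0.0311]
wrist_force: [5.1, -7.0, 3.1]
[ 6.11801792 -7.47276876  3.18189962] along bay -8.973809221133642 3.5697568771091923
n 5321 rms 0.3992021907834463 tilt 14.5 yaw 150.95 face t -29.868381282298337 1753
 centre ins [33.  -0.6 25.7]  flat low rim [57.  -0.6  2.5]  flat up rim [65.2 -0.6 34.4]  button low rim [ 0.8 -0.5 17. ]  tip [ 1.5 -0.5 33.9]  TCP ins [27.8 -0.9 13.1]
```

```bash
python3 -m handwheel '[[-0.05,-0.03,-0.1,0],[0,0,0,0]]'|grep -E "ee_pos|force"
python3 -m handwheel '[[-0.02,-0.01,-0.1,0],[0,0,0,0]]'|grep -E "ee_pos|force"
python3 - <<'E'
from h import *
snap("wrist","w17"); f=ctrl.observe()["wrist_force"]; print(f,"along bay",f[:2]@MX,f[:2]@MY)
cp2("w17.npz",off=.006)
E
```

```text
ee_pos: [0.5438, 0.0688, 0.0306]
wrist_force: [5.7, -5.9, 5.5]
ee_pos: [0.544, 0.0688, 0.0299]
wrist_force: [7.1, -5.3, 6.1]
[ 6.87098074 -5.27009597  5.46111663] along bay -8.564488392190297 1.278212230404494
n 5569 rms 0.39480440528354954 tilt 14.19 yaw 150.85 face t -29.832974305541775 1735
 centre ins [32.8 -0.7 24.6]  flat low rim [56.9 -0.8  1.5]  flat up rim [64.9 -0.8 33.5]  button low rim [ 0.6 -0.7 15.7]  tip [ 1.3 -0.7 32.5]  TCP ins [27.6 -1.1 11.9]
```

```bash
python3 -m handwheel '[[-0.13,0.05,-0.1,0],[0,0,0,0]]'|grep -E "ee_pos|force"
python3 -m handwheel '[[-0.05,0.02,-0.1,0],[0,0,0,0]]'|grep -E "ee_pos|force"
python3 - <<'E'
from h import *
snap("wrist","w18"); f=ctrl.observe()["wrist_force"]; print(f,"along bay",f[:2]@MX,f[:2]@MY)
cp2("w18.npz",off=.006)
E
```

```text
ee_pos: [0.5431, 0.0694, 0.0292]
wrist_force: [8.1, -5.4, 5.8]
ee_pos: [0.543, 0.0696, 0.0285]
wrist_force: [9.4, -5.2, 7.2]
[ 8.49425835 -5.23960807  5.61719505] along bay -9.96945815337334 0.46456631218532785
n 5557 rms 0.3992911560114866 tilt 14.06 yaw 150.89 face t -29.77152329139151 1729
 centre ins [34.  -0.9 23.2]  flat low rim [58.1 -0.9  0.1]  flat up rim [66.1 -1.  32.1]  button low rim [ 1.9 -0.8 14.2]  tip [ 2.5 -0.8 31.1]  TCP ins [28.7 -1.3 10.5]
```

```bash
python3 -m handwheel '[[0,0,0,0],[0,0,0,0]]' 0 30|grep -E "ee_pos|force"
python3 -m handwheel '[[0.03,-0.08,-0.1,0],[0,0,0,0]]'|grep -E "ee_pos|force"
python3 -m handwheel '[[0.03,-0.05,-0.1,0],[0,0,0,0]]'|grep -E "ee_pos|force"
python3 - <<'E'
from h import *
snap("wrist","w19"); f=ctrl.observe()["wrist_force"]; print(f,"along bay",f[:2]@MX,f[:2]@MY)
cp2("w19.npz",off=.006)
E
```

```text
ee_pos: [0.5431, 0.0696, 0.0285]
wrist_force: [8.7, -5.4, 6.8]
ee_pos: [0.5435, 0.069, 0.0275]
wrist_force: [7.5, -3.6, 6.3]
ee_pos: [0.5439, 0.0688, 0.027]
wrist_force: [6.9, -2.7, 10.1]
[ 6.81430974 -2.77124631 10.43978573] along bay -7.303456462653116 -0.8798562826551
n 5912 rms 0.40482828458833564 tilt 13.32 yaw 150.79 face t -29.793024529085482 1668
 centre ins [32.9 -0.6 21.7]  flat low rim [57.3 -0.7 -1. ]  flat up rim [64.9 -0.8 31.1]  button low rim [ 0.8 -0.5 12.4]  tip [ 1.2 -0.5 29.2]  TCP ins [27.6 -1.   9. ]
```

```bash
python3 -m handwheel '[[-0.06,0.03,-0.1,0],[0,0,0,0]]'|grep -E "ee_pos|force"
python3 -m handwheel '[[-0.02,0.01,-0.1,0],[0,0,0,0]]'|grep -E "ee_pos|force"
python3 - <<'E'
from h import *
snap("wrist","w20"); f=ctrl.observe()["wrist_force"]; print(f,"along bay",f[:2]@MX,f[:2]@MY)
cp2("w20.npz",off=.006)
E
```

```text
ee_pos: [0.544, 0.0688, 0.0267]
wrist_force: [7.1, -3.9, 13.4]
ee_pos: [0.5443, 0.0687, 0.026]
wrist_force: [8.5, -5.2, 13.8]
[ 8.06147729 -5.27700595 13.01158969] along bay -9.609070154850606 0.7070916555401414
n 6125 rms 0.4111906943782743 tilt 12.13 yaw 150.77 face t -29.71616148287833 1604
 centre ins [32.5 -0.7 21.1]  flat low rim [57.4 -0.8 -1.2]  flat up rim [64.3 -0.9 31.1]  button low rim [ 0.7 -0.6 11. ]  tip [ 0.7 -0.6 27.9]  TCP ins [27.2 -1.2  8. ]
```

```bash
python3 -m handwheel '[[-0.13,0.07,0,0],[0,0,0,0]]'|grep -E "ee_pos|force"
python3 - <<'E'
from h import *
snap("wrist","w21"); f=ctrl.observe()["wrist_force"]; print(f,"along bay",f[:2]@MX,f[:2]@MY)
cp2("w21.npz",off=.006)
E
```

```text
ee_pos: [0.5439, 0.069, 0.0263]
wrist_force: [9.4, -6.6, 12.6]
[ 9.86346281 -6.839846   12.31763825] along bay -11.942802096157898 1.2003624463333384
n 6005 rms 0.40292606470744413 tilt 12.75 yaw 150.89 face t -29.73922721215556 1618
 centre ins [33.  -0.8 21.4]  flat low rim [57.6 -0.8 -1.1]  flat up rim [64.9 -0.8 31.1]  button low rim [ 1.  -0.7 11.7]  tip [ 1.3 -0.7 28.5]  TCP ins [27.7 -1.2  8.3]
```

```bash
python3 -m handwheel '[[0,0,-0.1,0],[0,0,0,0]]'|grep -E "ee_pos|force"
python3 -m handwheel '[[0,0,-0.1,0],[0,0,0,0]]'|grep -E "ee_pos|force"
python3 - <<'E'
from h import *
snap("wrist","w22"); f=ctrl.observe()["wrist_force"]; print(f,"along bay",f[:2]@MX,f[:2]@MY)
cp2("w22.npz",off=.006)
E
```

```text
ee_pos: [0.5442, 0.0688, 0.0257]
wrist_force: [9.8, -7.2, 14.8]
ee_pos: [0.5446, 0.0686, 0.025]
wrist_force: [9.9, -8.1, 15.4]
[ 8.34098803 -7.78758793 15.82354787] along bay -11.070690052823739 2.7673866353478136
n 6374 rms 0.41993524100350155 tilt 10.77 yaw 150.85 face t -29.79237621325321 1504
 centre ins [32.2 -0.8 20.4]  flat low rim [57.6 -0.8 -1.2]  flat up rim [63.8 -0.8 31.2]  button low rim [ 0.6 -0.7  9.6]  tip [ 0.3 -0.7 26.5]  TCP ins [27.  -1.2  7. ]
```

```bash
python3 -m handwheel '[[-0.18,0.07,0,0],[0,0,0,0]]'|grep -E "ee_pos|force"
python3 - <<'E'
from h import *
snap("wrist","w23"); f=ctrl.observe()["wrist_force"]; print(f,"along bay",f[:2]@MX,f[:2]@MY)
cp2("w23.npz",off=.006)
E
```

```text
ee_pos: [0.5434, 0.0693, 0.0252]
wrist_force: [10.4, -8.6, 15.5]
[11.02697888 -7.01280851 14.77931791] along bay -13.044290070278143 0.7875550833241194
n 6238 rms 0.4226344758584166 tilt 11.17 yaw 150.83 face t -29.808113036369846 1526
 centre ins [33.5 -0.8 20.6]  flat low rim [58.8 -0.9 -1.2]  flat up rim [65.2 -0.9 31.2]  button low rim [ 1.9 -0.7 10. ]  tip [ 1.6 -0.7 26.9]  TCP ins [28.3 -1.3  7.2]
```

```bash
python3 -m handwheel '[[0,0,-0.1,0],[0,0,0,0]]'|grep -E "ee_pos|force"
python3 -m handwheel '[[0,0,-0.1,0],[0,0,0,0]]'|grep -E "ee_pos|force"
python3 -m handwheel '[[0,0,-0.1,0],[0,0,0,0]]'|grep -E "ee_pos|force"
python3 - <<'E'
from h import *
snap("wrist","w24"); f=ctrl.observe()["wrist_force"]; print(f,"along bay",f[:2]@MX,f[:2]@MY)
cp2("w24.npz",off=.006)
E
```

```text
ee_pos: [0.5437, 0.0693, 0.0245]
wrist_force: [11.4, -8.2, 17.7]
ee_pos: [0.5439, 0.0691, 0.0236]
wrist_force: [11.2, -9.5, 16.3]
ee_pos: [0.5441, 0.069, 0.0228]
wrist_force: [10.9, -9.0, 18.0]
[11.13070503 -8.89591963 17.5253067 ] along bay -14.047961384639368 2.3842737409455195
n 6837 rms 0.43103990307402207 tilt 7.84 yaw 150.89 face t -30.16972107658748 1373
 centre ins [32.4 -0.9 19. ]  flat low rim [58.9 -0.9 -1.3]  flat up rim [63.4 -0.9 31.4]  button low rim [ 1.4 -0.8  6.6]  tip [ 0.2 -0.8 23.5]  TCP ins [27.5 -1.3  4.8]
```

View pics/w24.png

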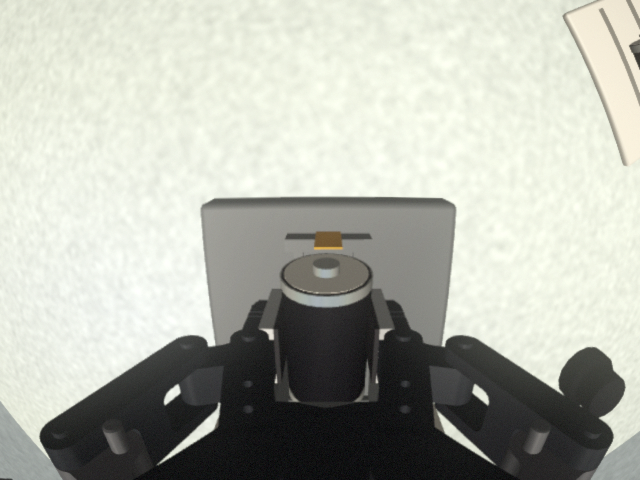

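The button end is now inside and below the sill top: lower rim at x = 1.4, z = 6.6 mm, tilt 7.8°. I keep levelling.

```bash
python3 -m handwheel '[[0.03,-0.02,-0.1,0],[0,0,0,0]]'|grep -E "ee_pos|force"
python3 -m handwheel '[[0.03,-0.02,-0.1,0],[0,0,0,0]]'|grep -E "ee_pos|force"
python3 -m handwheel '[[0.03,-0.02,-0.1,0],[0,0,0,0]]'|grep -E "ee_pos|force"
python3 - <<'E'
from h import *
snap("wrist","w25"); f=ctrl.observe()["wrist_force"]; print(f,"along bay",f[:2]@MX,f[:2]@MY)
cp2("w25.npz",off=.006,guess=.1)
E
```

```text
ee_pos: [0.5445, 0.069, 0.0217]
wrist_force: [11.6, -8.6, 17.6]
ee_pos: [0.5446, 0.0687, 0.0206]
wrist_force: [11.9, -8.6, 17.4]
ee_pos: [0.5449, 0.0685, 0.0198]
wrist_force: [10.9, -9.0, 18.5]
[10.71137157 -9.40697659 18.65266417] along bay -13.92896941127433 3.034551129834579
n 7525 rms 0.4496696078808079 tilt 3.51 yaw 150.76 face t -30.769917053535625 1196
 centre ins [30.9 -0.9 17.2]  flat low rim [58.8 -1.  -1.1]  flat up rim [60.9 -1.  31.9]  button low rim [ 0.9 -0.7  2.5]  tip [-1.5 -0.7 19.2]  TCP ins [26.7 -1.3  1.8]
```

```bash
python3 -m handwheel '[[0.03,-0.03,0.1,0],[0,0,0.1,0],[0,0,0,0]]'|grep -E "ee_pos|force"
python3 -m handwheel '[[0.03,-0.03,0.1,0],[0,0,0,0]]'|grep -E "ee_pos|force"
python3 - <<'E'
from h import *
snap("wrist","w26"); f=ctrl.observe()["wrist_force"]; print(f,"along bay",f[:2]@MX,f[:2]@MY)
cp2("w26.npz",off=.006,guess=.1)
E
```

```text
ee_pos: [0.5444, 0.0687, 0.0206]
wrist_force: [12.1, -6.3, 9.2]
ee_pos: [0.5439, 0.0688, 0.0208]
wrist_force: [12.3, -4.2, 7.2]
[12.58993322 -5.09491167  7.301444  ] along bay -13.481465899614491 -1.6476105943525985
n 7299 rms 0.4374816421792496 tilt 4.95 yaw 150.73 face t -30.782702343752522 1286
 centre ins [31.9 -0.6 18. ]  flat low rim [59.4 -0.8 -1. ]  flat up rim [62.2 -0.8 31.9]  button low rim [ 1.6 -0.5  4. ]  tip [-0.5 -0.5 20.8]  TCP ins [27.7 -1.1  2.7]
```

```bash
python3 -m handwheel '[[0.13,-0.07,0.05,0],[0,0,0,0]]'|grep -E "ee_pos|force"
python3 -m handwheel '[[0.13,-0.07,0.05,0],[0,0,0,0]]'|grep -E "ee_pos|force"
python3 - <<'E'
from h import *
snap("wrist","w27"); f=ctrl.observe()["wrist_force"]; print(f,"along bay",f[:2]@MX,f[:2]@MY)
cp2("w27.npz",off=.006,guess=.1)
E
```

```text
ee_pos: [0.5439, 0.0687, 0.0206]
wrist_force: [10.0, -2.9, 6.6]
ee_pos: [0.544, 0.0686, 0.0205]
wrist_force: [8.4, 0.3, 5.0]
[9.68851818 0.2726712  4.79521469] along bay -8.341575315750848 -4.935570421168852
n 7363 rms 0.4479670715140368 tilt 4.29 yaw 150.63 face t -30.805794602109984 1285
 centre ins [31.6 -0.6 17.7]  flat low rim [59.3 -0.7 -0.9]  flat up rim [61.8 -0.8 32. ]  button low rim [ 1.5 -0.4  3.4]  tip [-0.8 -0.4 20.1]  TCP ins [27.4 -0.9  2.4]
```

```bash
python3 -m handwheel '[[0.08,0.07,0.05,0],[0,0,0,0]]'|grep -E "ee_pos|force"
python3 -m handwheel '[[0.04,0.02,0.05,0],[0,0,0,0]]'|grep -E "ee_pos|force"
python3 - <<'E'
from h import *
f=ctrl.observe()["wrist_force"]; print(f,"along bay",f[:2]@MX,f[:2]@MY)
E
```

```text
ee_pos: [0.5441, 0.0687, 0.0205]
wrist_force: [7.8, -3.0, 5.5]
ee_pos: [0.544, 0.0687, 0.0206]
wrist_force: [8.1, -3.3, 3.8]
[ 8.09039522 -3.31363886  3.8266626 ] along bay -8.682503095272267 -1.0241275814393864
```

```bash
python3 -m handwheel '[[0,0,0,0],[0,0,0,0],[0,0,0,0]]' 44
python3 - <<'E'
from h import *
snap("wrist","w28"); f=ctrl.observe()["wrist_force"]; print(f,"along bay",f[:2]@MX,f[:2]@MY)
cp2("w28.npz",off=.004,guess=.05)
E
```

```text
t: 24.3
ee_pos: [0.5393, 0.0695, 0.0177]
tcp_rot: [0.179, -0.178, -0.684, 0.684]
wrist_force: [-0.0, 0.8, -0.1]
gripper_width: 0.438
[ 0.45859621 -0.38175502 -0.26475724] along bay -0.5861757893180458 0.11155861298623435
n 7645 rms 0.4453158867280349 tilt 2.68 yaw 150.8 face t nan 0
 centre ins [nan nan nan]  flat low rim [nan nan nan]  flat up rim [nan nan nan]  button low rim [nan nan nan]  tip [nan nan nan]  TCP ins [31.9  0.6 -0.3]
```

View pics/w28.png

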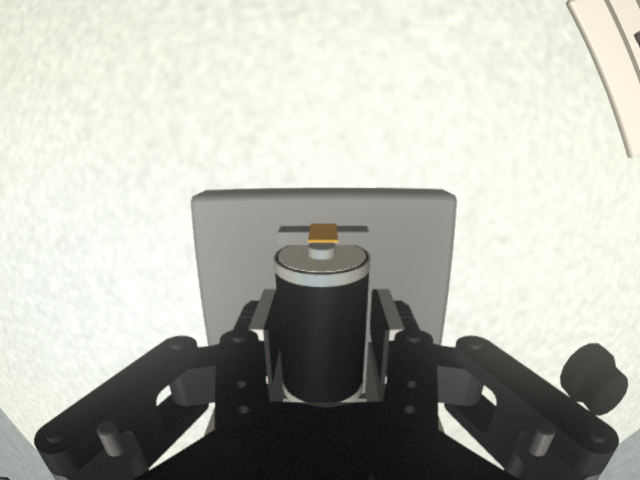

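The cell is released and sits against the sill with its button just inside the tab at (322,245), still pinched at about 2.7°. I clear the fingers, shut them, and press it down from above.

```bash
python3 -m handwheel '[[0.05,-0.03,0,0],[0.1,-0.06,0.5,0],[0,0,1.5,0],[0,0,2,0],[0,0,3,0],[0.5,-0.28,1,0],[0,0,0,0]]' 55
python3 -m handwheel '[[0.75,-0.4,0,0],[0.7,-0.4,0,0],[0,0,0,0],[0,0,0,0],[0,0,0,0],[0,0,0,0],[0,0,0,0]]' 0
python3 - <<'E'
from h import *
snap("wrist","w29"); o=ctrl.observe(); print(o["wrist_force"],ins(o["ee_pos"]))
cp2("w29.npz",ee=np.array([*(IO+.027*MX),.018+.004]),toolx=np.radians(151),guess=.05)
E
```

```text
t: 25.05
ee_pos: [0.5497, 0.065, 0.1014]
tcp_rot: [-0.176, 0.181, 0.685, -0.684]
wrist_force: [-0.0, 0.1, -0.2]
gripper_width: 0.555
t: 25.75
ee_pos: [0.5613, 0.0575, 0.0982]
tcp_rot: [0.178, -0.178, -0.684, 0.684]
wrist_force: [-0.1, 0.5, -0.3]
gripper_width: -0.0
[-0.1781624  -0.59100927 -0.01663335] [ 6.94525023  0.36659812 80.28242139]
n 1071 rms 0.4788835513043306 tilt 3.12 yaw 151.15 face t -29.953947920639916 455
 centre ins [29.5 -0.5 18. ]  flat low rim [57.6 -0.4 -0. ]  flat up rim [59.4 -0.4 32.9]  button low rim [-0.3 -0.5  3.1]  tip [-2.9 -0.6 19.8]  TCP ins [27. -0.  4.]
```

View pics/w29.png

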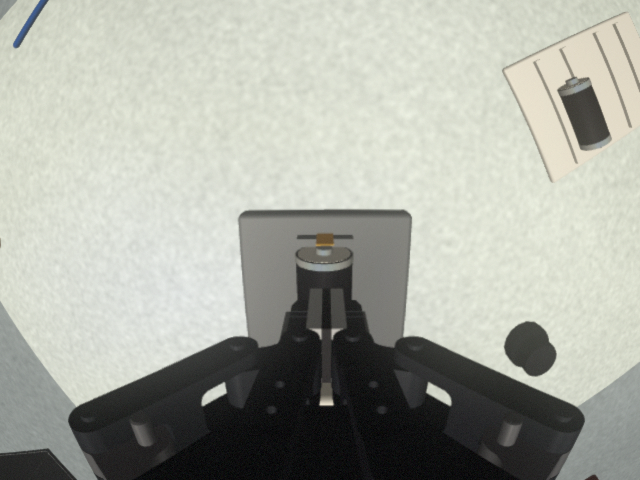

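```bash
python3 -m handwheel '[[-0.2,0.19,-1,0],[0,0,-2,0],[0,0,-1,0],[0,0,0,0],[0,0,0,0]]'
python3 -m handwheel '[[0,0,-0.2,0],[0,0,0,0]]'|grep -E "ee_pos|force"
python3 -m handwheel '[[0,0,-0.1,0],[0,0,0,0]]'|grep -E "ee_pos|force"
python3 -m handwheel '[[0,0,-0.1,0],[0,0,0,0]]'|grep -E "ee_pos|force"
```

```text
t: 26.3
ee_pos: [0.5593, 0.0594, 0.0581]
tcp_rot: [0.179, -0.178, -0.684, 0.684]
wrist_force: [0.6, -0.1, 0.4]
gripper_width: -0.0
ee_pos: [0.5599, 0.0593, 0.0569]
wrist_force: [-0.4, -0.6, 0.4]
ee_pos: [0.5596, 0.0593, 0.0555]
wrist_force: [0.1, 0.4, 0.0]
ee_pos: [0.5596, 0.0593, 0.0544]
wrist_force: [-0.2, 0.6, 1.0]
```

```bash
for i in 1; do :; done; python3 -m handwheel '[[0,0,-0.1,0],[0,0,0,0]]'|grep -E "ee_pos|force"
python3 -m handwheel '[[0,0,-0.1,0],[0,0,0,0]]'|grep -E "ee_pos|force"
python3 -m handwheel '[[0,0,-0.1,0],[0,0,0,0]]'|grep -E "ee_pos|force"
python3 -m handwheel '[[0,0,-0.1,0],[0,0,0,0]]'|grep -E "ee_pos|force"
```

```text
ee_pos: [0.5597, 0.0592, 0.0534]
wrist_force: [-0.2, 0.2, 1.6]
ee_pos: [0.5595, 0.0593, 0.0523]
wrist_force: [0.7, -1.2, 1.2]
ee_pos: [0.5597, 0.0593, 0.0514]
wrist_force: [0.4, -1.0, 1.2]
ee_pos: [0.5599, 0.0593, 0.0509]
wrist_force: [1.1, -1.1, 5.0]
```

```bash
python3 -m handwheel '[[0,0,-0.1,0],[0,0,0,0]]'|grep -E "ee_pos|force"
python3 -m handwheel '[[0,0,-0.06,0],[0,0,0,0]]'|grep -E "ee_pos|force"
python3 -m handwheel '[[0,0,0.5,0],[0,0,2,0],[0,0,3,0],[0,0,2,0],[0,0,0,0],[0,0,0,0]]'|grep -E "ee_pos|force"
python3 - <<'E'
from h import *
snap("wrist","w30"); snap("scene","s30"); o=ctrl.observe(); print(o["t"],o["wrist_force"],ins(o["ee_pos"]))
cp2("w30.npz",ee=np.array([*(IO+.027*MX),.018+.004]),toolx=np.radians(151),guess=.0)
im=cv2.imread("pics/s30.png"); cv2.imwrite("pics/s30c.png",cv2.resize(im[150:300,230:380],None,fx=4,fy=4,interpolation=cv2.INTER_CUBIC))
E
```

```text
ee_pos: [0.56, 0.0594, 0.0508]
wrist_force: [-3.1, -0.4, 11.5]
ee_pos: [0.5601, 0.0594, 0.0507]
wrist_force: [-4.3, -0.6, 14.9]
ee_pos: [0.5591, 0.0594, 0.1233]
wrist_force: [0.7, 0.2, -0.8]
28.8 [0.36334696 0.2597638  0.50308393] [ 10.62827248   0.26693301 103.92712739]
n 1789 rms 0.5022022805146269 tilt -0.75 yaw 151.08 face t -30.72200718777549 230
 centre ins [28.8 -0.7 16.3]  flat low rim [58.  -0.7  0.2]  flat up rim [57.6 -0.7 33.2]  button low rim [-0.  -0.8 -0.6]  tip [-3.7 -0.8 15.9]  TCP ins [27. -0.  4.]
```

View pics/s30c.png

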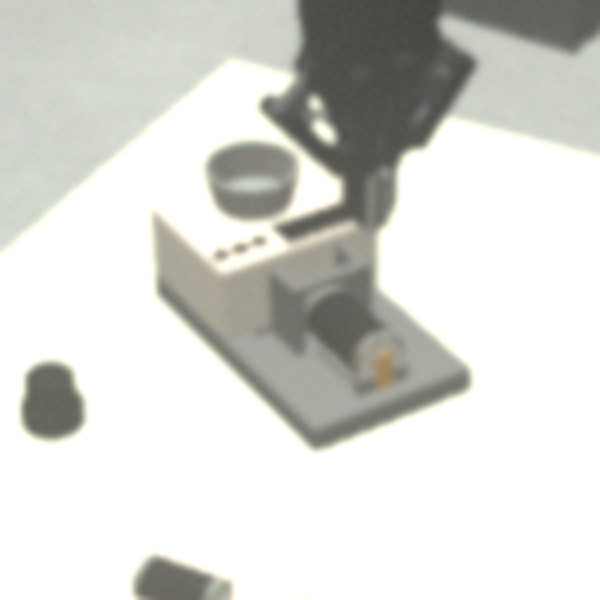

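View pics/w30.png

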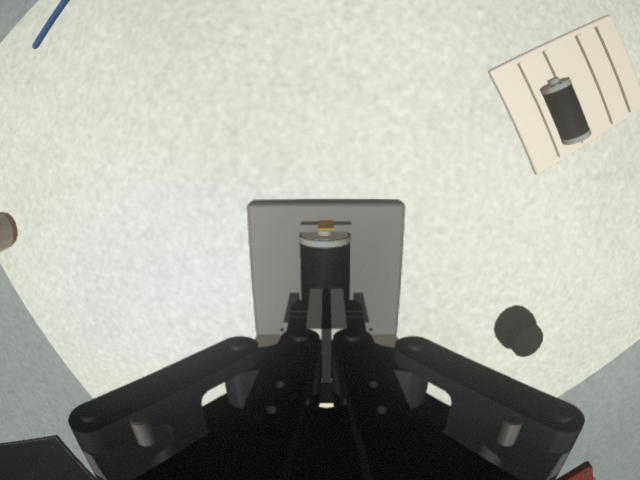

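The cell looks level behind the sill, with the button at the orange tab (324,232) in the wrist view. I back off for one unobstructed check.

```bash
python3 -m handwheel '[[1.5,-3,1.5,0],[1.5,-3,1.5,0],[1.5,-3,1.5,0],[1,-1,0,0],[0,0,0,0],[0,0,0,0],[0,0,0,0]]'|grep -E "ee_pos|force"
python3 - <<'E'
from h import *
snap("wrist","w31"); snap("top","t31",2); o=ctrl.observe(); print(o["t"],o["wrist_force"],ins(o["ee_pos"]))
P,im=cloud("t31.npz"); Q=ins(P); k=(Q[...,2]>20)&(Q[...,2]<40)&(abs(Q[...,1])<17)&(Q[...,0]<46)&(Q[...,0]>-8); p=Q[k]
top=p[p[:,2]>30]; print("top cam: z fit along x",np.polyfit(top[:,0],top[:,2],1),"y mid",np.median(p[:,1]),p[:,0].min())
im=cv2.imread("pics/t31.png"); cv2.imwrite("pics/t31c.png",cv2.resize(im[225:345,235:445],None,fx=3.5,fy=3.5,interpolation=cv2.INTER_CUBIC))
cp2("w31.npz",ee=np.array([*(IO+.027*MX),.018+.004]),toolx=np.radians(151),guess=.0)
E
```

```text
ee_pos: [0.613, -0.0393, 0.1669]
wrist_force: [0.4, -0.4, -0.8]
29.6 [-0.37362916  0.02866552 -1.03205752] [-85.67607049  59.81363113 149.69994299]
top cam: z fit along x [ 0.03401291 31.47116245] y mid -6.843697383188931 1.4889675836348142
n 0 rms nan tilt 24.18 yaw 149.25 face t -32.340030021705566 145
 centre ins [27.5 -0.6  5.4]  flat low rim [ 47.1  -1.2 -21.5]  flat up rim [60.7 -1.7  8.6]  button low rim [-5.7  0.4  2.2]  tip [-2.2  0.3 18.7]  TCP ins [27. -0.  4.]
  ret = _var(a, axis=axis, dtype=dtype, out=out, ddof=ddof,
  arrmean = um.true_divide(arrmean, div, out=arrmean,
  ret = ret.dtype.type(ret / rcount)
```

View pics/t31c.png

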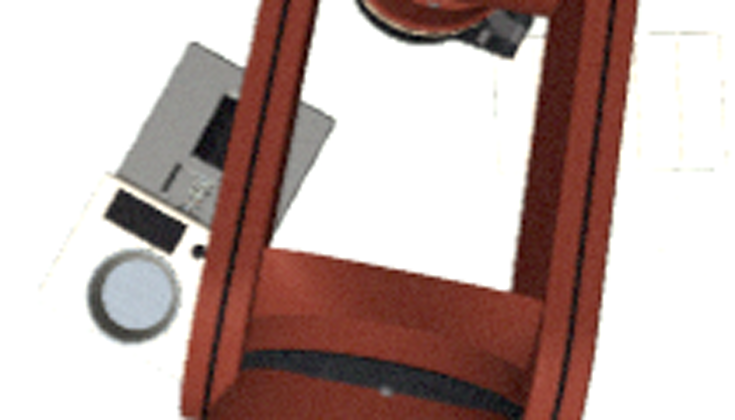

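View pics/w31.png

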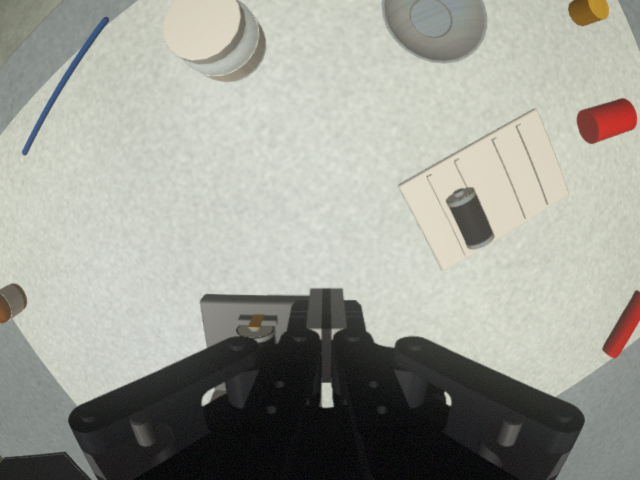

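```bash
python3 -m handwheel '[[-0.9,0.15,0,0.131],[-0.9,0.15,0,0.131],[-0.9,0.15,0,0.131],[-0.9,0.15,0,0.131],[-0.9,0.15,0,0.131],[-0.9,0.15,0,0.131],[-0.9,0.15,0,0.131],[-0.9,0.15,0,0.131],[-0.9,0.15,0,0.131],[-0.9,0.15,0,0.131],[-0.9,0.15,0,0.131],[0,0,0,0.131],[0,0,0,0],[0,0,0,0],[0,0,0,0]]'|grep -E "ee_pos|force"
python3 - <<'E'
from h import *
snap("wrist","w32"); 
P,im=cloudw("w32.npz"); Q=ins(P); x,y,z=Q[...,0],Q[...,1],Q[...,2]
p=Q[(abs(y+.4)<3)&(x>3)&(x<46)&(z>20)&(z<40)]
print("crest n",len(p),"slope",np.degrees(np.polyfit(p[:,0],p[:,2],1)[0]),np.median(p[:,2]))
p=Q[(abs(y)<17)&(x>-2)&(x<46)&(z>25)&(z<40)]; r=cv2.minAreaRect(p[:,:2].astype(np.float32)); print(r)
from scipy.optimize import least_squares
s=Q[(abs(y)<14)&(x>3)&(x<46)&(z>18)&(z<40)]
f=lambda v:np.hypot(s[:,1]-v[0]-v[1]*(s[:,0]-25),(s[:,2]-v[2]-v[3]*(s[:,0]-25)))-16.5
v=least_squares(f,[0,0,16.5,0],loss="soft_l1",f_scale=.5).x; print("y,yaw,z,pitch deg",v[0],np.degrees(v[1]),v[2],np.degrees(v[3]))
c=Q[(abs(y)<6)&(x>-9)&(x<2)&(z>8)&(z<24)]; print(np.percentile(c[:,0],[1,99]))
E
```

```text
ee_pos: [0.5154, -0.0239, 0.1687]
wrist_force: [-0.1, 0.9, 0.2]
crest n 511 slope 0.8677329091012783 32.71570438700168
((23.06443214416504, -0.581782341003418), (28.51225471496582, 45.8967399597168), 89.79400634765625)
y,yaw,z,pitch deg -0.8645046996060972 0.31144798045532884 16.26489875236321 0.8575569380644793
[-5.66874431 -0.70657494]
```

View pics/w32.png

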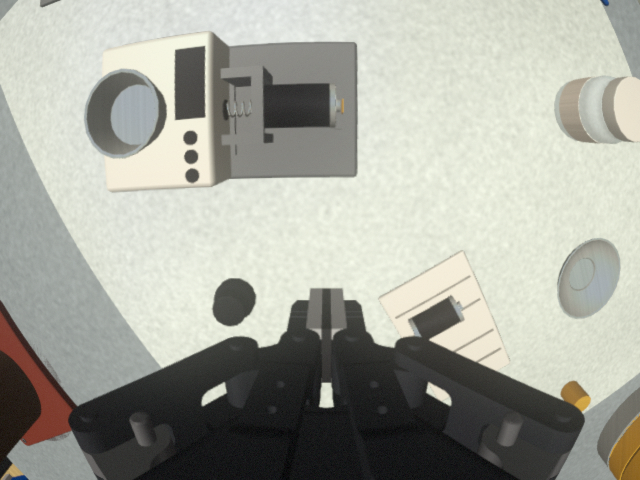

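The side view shows the cell at (265–335, 106) under the strap against the spring, with its button behind the sill. The small cell at (437,318) is still in its groove, and the loupe, jar and dish are undisturbed. The tool is clear, so I hand in.

```bash
python3 - <<'E'
from h import *
print(ctrl.observe()["t"]); print(ctrl.hand_in())
E
```

```text
31.15
the job is handed in; nothing more can be done
None
```

The large cell is seated in the bay and released, and I handed the job in at t = 31.2 s of the 58 s allowed.

**What I did**
1. I gripped the cell in the tray, then tilted it about 15° in the pads by pressing its button end gently on the meter slab's side edge (about 22 N).
2. I entered under the strap and pushed the spring to about 10 N with the button end up.
3. I levelled the cell behind the sill and released it. The spring left it pinched at about 3°, so I pressed it down with the shut fingers. That reached about 15 N, a little over the suggested 10 N.

**Last checks**
- **Seat:** in the insert frame I measured, the centre is at x ≈ 28.8, y ≈ -0.8, z ≈ 16.3 mm. It lies level to about 0.8° and in line to about 0.3°.
- **Spring force:** I could not measure it after release. From the cell's position the spring is pushed in about 8 mm, which should give about 6 N.
- **Peak forces:** the combined wrist reading while levelling reached about 24 N, and the reading along the bay about 14 N. Part of that 14 N is floor friction; I estimate the spring itself never went above about 10 to 11 N.
- **Surroundings:** the small cell is in its groove, the bystanders I could see (loupe, jar, dish) are undisturbed, and the tool is clear.
- **Failed or disagreeing:** the overhead check was blocked by the arm, and one wrist-camera fit found no points, so I took a last side view instead. The orange tab by the sill never pushed back, so it appears to be visual only.

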